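# Give each storage box its own lid from the stack

### The job

The wooden lids of the four white stoneware storage boxes lie washed in one stack. Take the stack apart and put each lid on the box of its own size, lined up with the box and lying flat on the rim with its plug inside, boxes standing upright. Leave the flat round tin where it is, and mind the wall cupboards that hang over the back of the worktop.

Things in the scene. Friction and masses are not known exactly. Their poses are not given: they have to be found in the camera images.
- lid_s (a point): the smallest lid, loose, 0.04 to 0.15 kg: flat light-wood board 72 mm long (x axis) x 62 wide (y axis) x 16 thick, darker end strips; a centred grey plug 38 x 28 mm stands 9 mm out below. Point: centre of the board (plug not counted), z up. Stacked with the others at the start, largest undermost, smallest on top, 9 mm gap between boards. Grip the board across its 62 mm.
- lid_m (a point): the second smallest lid, loose, 0.04 to 0.15 kg: flat light-wood board 96 mm long (x axis) x 62 wide (y axis) x 16 thick, darker end strips; a centred grey plug 62 x 28 mm stands 9 mm out below. Point: centre of the board (plug not counted), z up. Stacked with the others at the start, largest undermost, smallest on top, 9 mm gap between boards. Grip the board across its 62 mm.
- lid_l (a point): the second largest lid, loose, 0.04 to 0.15 kg: flat light-wood board 120 mm long (x axis) x 62 wide (y axis) x 16 thick, darker end strips; a centred grey plug 86 x 28 mm stands 9 mm out below. Point: centre of the board (plug not counted), z up. Stacked with the others at the start, largest undermost, smallest on top, 9 mm gap between boards. Grip the board across its 62 mm.
- lid_xl (a point): the largest lid, loose, 0.04 to 0.15 kg: flat light-wood board 144 mm long (x axis) x 62 wide (y axis) x 16 thick, darker end strips; a centred grey plug 110 x 28 mm stands 9 mm out below. Point: centre of the board (plug not counted), z up. Stacked with the others at the start, largest undermost, smallest on top, 9 mm gap between boards. Grip the board across its 62 mm.
- box_s_mouth (a point): the smallest open white stoneware box, loose, 0.4 kg: outside 60 mm long (x axis) x 50 wide (y axis) x 42 high, walls 4. Point: centre of its mouth at rim height, 42 mm above its underside, z up. Home of the lid 72 mm long: the board rests on the rim, overhanging 6 mm all round, the plug inside has 7 mm play each way; lid's point then 8 mm above this one.
- box_m_mouth (a point): the second smallest open white stoneware box, loose, 0.5 kg: outside 84 mm long (x axis) x 50 wide (y axis) x 42 high, walls 4. Point: centre of its mouth at rim height, 42 mm above its underside, z up. Home of the lid 96 mm long: the board rests on the rim, overhanging 6 mm all round, the plug inside has 7 mm play each way; lid's point then 8 mm above this one.
- box_l_mouth (a point): the second largest open white stoneware box, loose, 0.6 kg: outside 108 mm long (x axis) x 50 wide (y axis) x 42 high, walls 4. Point: centre of its mouth at rim height, 42 mm above its underside, z up. Home of the lid 120 mm long: the board rests on the rim, overhanging 6 mm all round, the plug inside has 7 mm play each way; lid's point then 8 mm above this one.
- box_xl_mouth (a point): the largest open white stoneware box, loose, 0.6 kg: outside 132 mm long (x axis) x 50 wide (y axis) x 42 high, walls 4. Point: centre of its mouth at rim height, 42 mm above its underside, z up. Home of the lid 144 mm long: the board rests on the rim, overhanging 6 mm all round, the plug inside has 7 mm play each way; lid's point then 8 mm above this one.
- tin (a point): a flat round food tin, a loose bystander, 86 mm across and 40 mm high; the point is its centre, half-way up

How it is judged:
By the outcome, as a careful person would: the job done as asked, in the order asked, and still so for the second after the job is handed in, with the robot touching nothing.
It also fails if it takes over 109 s, if anything falls off the work surface, if the arm or the gripper's body presses on something with over 40 N, if the wrist force passes 120 N, or if a joint passes its speed limit or range.

### The arm

A 6-joint arm with a two-finger parallel gripper is mounted at the origin on a cart in front of the work surface, level with it; the furniture and walls round the work are solid. World frame = base frame: x ahead of the robot, y to its left, z up, the work surface at z = 0. Lengths are in mm, angles in rad, forces in N, time in s.
With the tool pointing down it reaches from about 325 to 850 mm from the base axis. Payload 15.5 kg.
Tool frame: the origin (TCP) lies on the centre line of the jaws, within the pads' length; the fingertips stand 11 mm ahead of it and the grasp point (between the pads) lies 8 mm behind it; z points along the fingers, y is the line along which they close (so a half turn about z gives the same grasp; the last joint's range is limited). The gripper opens to 91 mm and grips with 3 to 60 N. Pads are 32 mm wide; open, the fingers measure 118 mm over their backs; the gripper's body (76 mm by 178 mm) begins 60 mm behind the grasp point.
Start: joints at [1.075, 0.494, 1.345, -0, 1.302, -0.096], TCP at [243.267, 575.715, 224.915] pointing down, gripper open.
Joint ranges: [-2.91, 2.91], [-0.82, 2.16], [0.22, 2.67], [-1.22, 4.37], [0.12, 2.79], [-3.08, 3.08]. Speed limits (rad/s): [1.89, 1.89, 2.57, 3.01, 3.01, 3.01].

### API

Orientations are given as a rotation vector (axis times angle).
In Python, from workcell import status, viewer, arm gives the robot as it stands.
- The arm moves only by the tool jog_arm, never from a script. Its argument "moves" is a list of rows, each an object of numbers: "tx", "ty", "tz": the shift along the tool's x, y, z in units of 0.02 m (1.0 is 0.02 m); "ax", "ay", "az": the turn, a rotation vector about the tool's x, y, z in units of 6 degrees (1.0 is 6 degrees); "hand": the opening, from -1 (shut) to 1 (fully open). In form: [{"tx": .., "ty": .., "tz": .., "ax": .., "ay": .., "az": .., "hand": ..}, ...]. A call has 1 to 10 rows; each row shifts and turns the commanded pose from where the row before left it, along the tool's axes as they then stand; what a row does not reach is not made up. A row lasts 1/10 s, in which the tool goes at most 50 mm and 8.59 degrees, less where a joint would pass 70% of its speed; a pose out of reach is approached as far as the arm can. A call with a number of a shift or a turn outside -1 to 1 is refused whole. A call with a gripper value outside its range is refused whole. The fingers move at their own pace and stop on an object; "newtons" is the grip in N (left out, the last holds). Time passes only in rows, so rows that do not move let the fingers close. It gives the time, the measured TCP pose, the force, the opening and the grip force at its end, in the units of the state.
- status.observe(): the state, without advancing time (a new reading comes with each control period).
- viewer.read_camera(name): name is "scene" or "side" or "wrist"; returns the picture (480x640x3 uint8, red, green, blue); there is no depth.
- viewer.camera_params(name): a dict with "vertical_fov" (degrees; the focal length in pixels is half the picture's height over the tangent of half this angle, whatever the lens; pixels are square), "cx", "cy" (the principal point, pixels), "distortion" ([k1, k2, p1, p2, k3] as OpenCV has them; the pictures are not rectified), "rvec" (rotation vector, rad) and "tvec" (3), from world to camera coordinates, as OpenCV has them. Camera axes: x right, y down, z forward; pixel columns grow to the right and rows downward; lengths in mm; the calibration is good to about 2 mm. A picture is of the moment at which its call begins: read the wrist's pose just before it. camera_params takes no time and is no camera call; for the wrist camera it gives the pose at the moment of the call.
- arm.hand_in(): hands the job in; it is judged then, once.
The state is a dict: "t": time; "joint_positions": joint angles; "dq": joint speeds; "effort": joint torques, N m; "position": TCP position; "eef_rot": TCP orientation; "wrist_force": force on the tool from outside, world axes, zero at the start; "ft_torque": the same for the moment, N m; "grip_width": finger opening in mm; "finger_force": force on a finger pad.
Only numpy, scipy, OpenCV 4.12 (cv2) and the standard library are available. Lean on these libraries where they do the work, as an engineer would, in place of code of your own. Each camera call takes 0.05 s, during which the arm holds its last target. There are 200 camera calls.

## Working session

There is one attempt and no reset: what is moved stays moved. The work goes in short steps, Python scripts to look and compute and a tool call to move; the robot and the scene stay as the last step left them, time stands still between calls to the robot, and variables do not carry over. Pictures are saved under pics/ and viewed, at most 17 in all, crops included, and the job is handed in when it is done.

Besides the shell and the picture viewer there is one more tool, called after "Emit:" in YAML: its name, and indented under it one key for each argument. jog_arm: Moves the arm, as the interface text tells. Its arguments: {"type":"object","properties":{"moves":{"type":"array","items":{"type":"object","properties":{"tx":{"type":"number"},"ty":{"type":"number"},"tz":{"type":"number"},"ax":{"type":"number"},"ay":{"type":"number"},"az":{"type":"number"},"hand":{"type":"number"}}}},"newtons":{"type":"number"}},"required":["moves"]}

```bash
mkdir -p pics; ls; cat > h.py <<'E'
import numpy as np, cv2
from workcell import status, viewer, arm
def cam(n):
    p=viewer.camera_params(n); f=240/np.tan(np.radians(p['vertical_fov']/2))
    K=np.array([[f,0,p['cx']],[0,f,p['cy']],[0,0,1.]]); R,_=cv2.Rodrigues(np.array(p['rvec'],float))
    return K,np.array(p['distortion'],float),R,np.array(p['tvec'],float)
def ray(c,px,z):
    K,d,R,t=c
    u=cv2.undistortPoints(np.array(px,float).reshape(-1,1,2),K,d).reshape(-1,2)
    D=np.c_[u,np.ones(len(u))]@R; C=-R.T@t
    return C+D*((z-C[2])/D[:,2])[:,None]
def proj(c,P):
    K,d,R,t=c
    return cv2.projectPoints(np.array(P,float).reshape(-1,1,3),cv2.Rodrigues(R)[0],t,K,d)[0].reshape(-1,2)
E
python3 - <<'E'
from h import *
s=status.observe(); print({k:np.round(v,3) for k,v in s.items()})
for n in ['scene','side','wrist']:
    c=cam(n); print(n,np.round(-c[2].T@c[3]),np.round(c[2][2],2),c[0][0,0],c[1])
    cv2.imwrite(f'pics/{n}0.png',viewer.read_camera(n)[:,:,::-1])
E
```

```text
pics
{'t': np.float64(0.0), 'joint_positions': array([ 1.075,  0.494,  1.346,  0.   ,  1.303, -0.096]), 'dq': array([ 0.   , -0.001, -0.   ,  0.001,  0.   ,  0.001]), 'effort': array([ 1.0000e-03, -8.7882e+01, -3.8184e+01,  7.1000e-02,  5.4000e-02,
       -0.0000e+00]), 'position': array([243.101, 575.392, 224.341]), 'eef_rot': array([-6.240e-01, -3.079e+00,  2.000e-03]), 'wrist_force': array([-0.234, -0.567, -0.834]), 'ft_torque': array([0.045, 0.011, 0.054]), 'finger_force': np.float64(0.0), 'grip_width': np.float64(90.804)}
scene [ -30. -474.  928.] [ 0.47  0.44 -0.77] 470.09299127589014 [-0.00192403  0.          0.          0.          0.        ]
side [ 77. 771. 836.] [ 0.35 -0.69 -0.64] 438.62128319194164 [-0.06244657  0.          0.          0.          0.        ]
wrist [173. 605. 385.] [ 0.25 -0.11 -0.96] 422.91999284433626 [-0.05499447  0.          0.          0.          0.        ]
```

View pics/scene0.png

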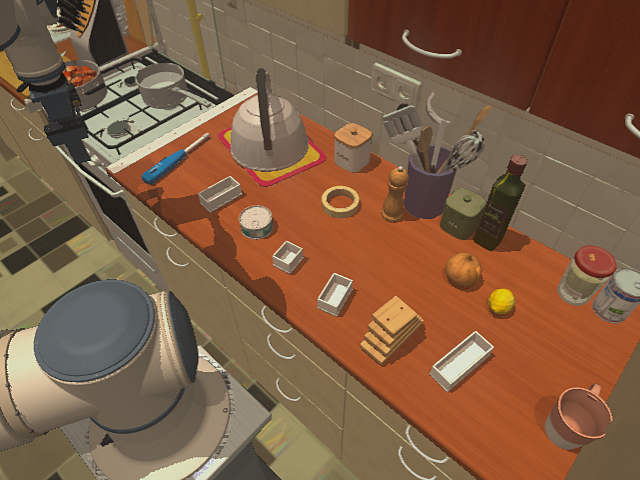

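View pics/side0.png

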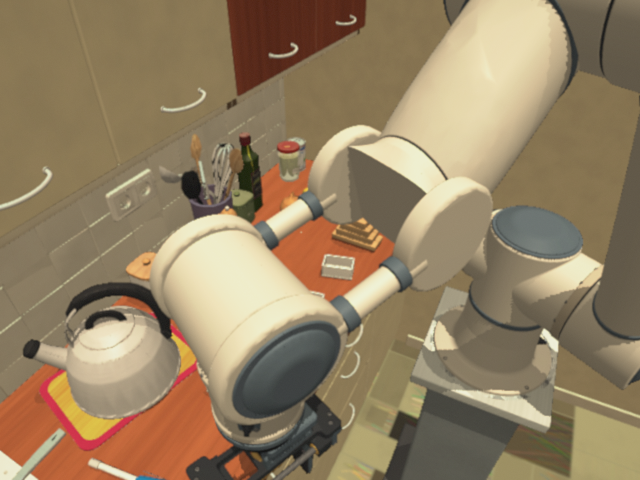

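The scene view shows the boxes: l at about (220,193), s at (288,257), m at (335,295) and xl at (462,361). The lid stack is at (393,328) and the tin at (256,221). The side view is mostly blocked by the arm. Next I'll enlarge the scene crops to pick out rim corners.

```bash
python3 - <<'E'
import cv2,numpy as np
a=cv2.imread('pics/scene0.png')
def crop(x,y,w,h,k): return cv2.resize(a[y:y+h,x:x+w],None,fx=k,fy=k,interpolation=cv2.INTER_CUBIC)
cv2.imwrite('pics/c1.png',crop(350,290,150,106,5))
t=[crop(195,165,55,50,7),crop(265,235,55,50,7),crop(310,265,55,50,7)]
o=np.zeros((400,800,3),np.uint8)
o=np.vstack([np.hstack([cv2.resize(x,(400,300)) if 0 else x[:, :] for x in t[:2]]) if 0 else np.hstack([t[0][:,:385],t[1][:,:385]])])
cv2.imwrite('pics/c2.png',o); cv2.imwrite('pics/c3.png',t[2])
E
```

```text
(no output)
```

View pics/c1.png

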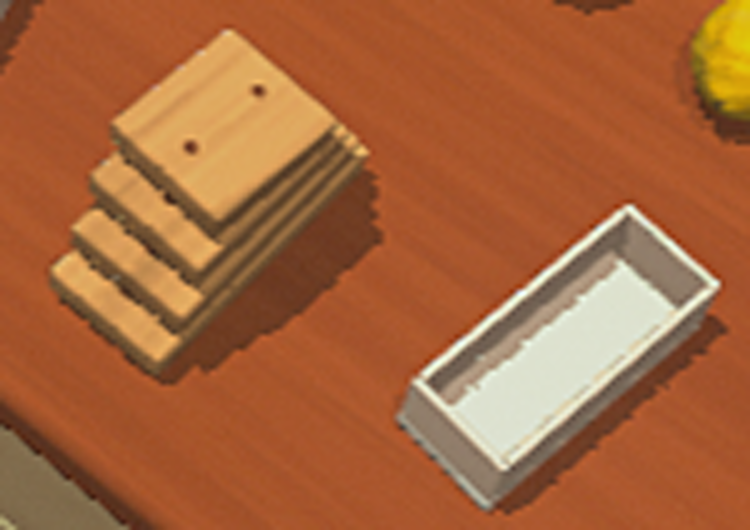

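View pics/c2.png

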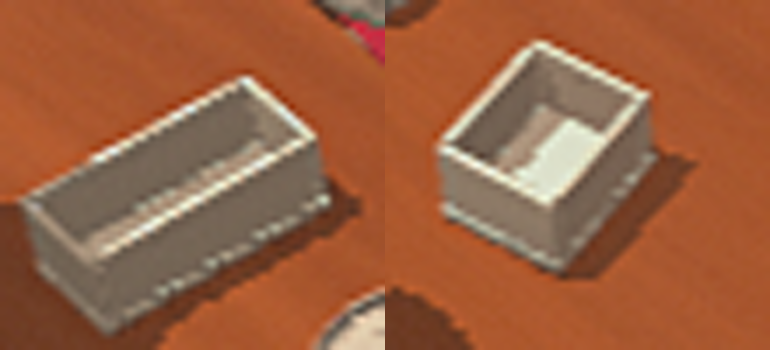

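View pics/c3.png

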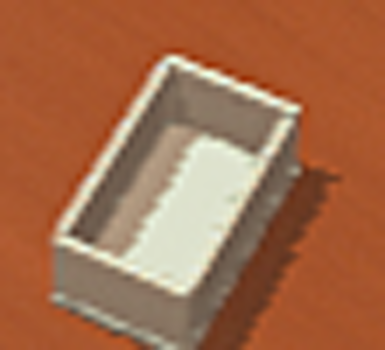

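The first crop shows the stack with its long axis running up-right, stepped at the near end, and the xl box roughly parallel to it. The other crops show clear rim corners on the l, s and m boxes. I'll cast those corners onto their planes.

```bash
python3 - <<'E'
from h import *
c=cam('scene')
def f(n,pts,off,k,z):
    p=(np.array(pts)+.5)/k-.5+off
    w=ray(c,p,z)[:,:2]
    if len(w)==4:
        e=[np.linalg.norm(w[i]-w[(i+1)%4]) for i in range(4)]
        (a,b)=(w[0]-w[3]+w[1]-w[2],w[0]-w[1]+w[3]-w[2])
        print(n,np.round(w.mean(0),1),'edges',np.round(e,1),'yaw ',np.round(np.degrees([np.arctan2(a[1],a[0]),np.arctan2(b[1],b[0])-np.pi/2]),1))
    else:
        d=w[0]-w[1]; print(n,'edgemid',w.mean(0).round(1),np.linalg.norm(d).round(1),'yaw',np.degrees(np.arctan2(d[1],d[0]))-90)
f('xl',[(628,205),(718,285),(505,470),(415,378)],(350,290),5,42)
f('l',[(245,76),(317,135),(98,262),(22,202)],(195,165),7,42)
f('s',[(155,40),(265,97),(165,206),(54,148)],(265,235),7,42)
f('m',[(170,54),(301,108),(190,297),(57,240)],(310,265),7,42)
f('lid_s',[(231,30),(335,128),(220,222),(113,128)],(350,290),5,100)
f('lid_m',[(92,180),(199,272)],(350,290),5,75)
f('lid_l',[(72,228),(183,318)],(350,290),5,50)
f('lid_xl',[(52,275),(158,372)],(350,290),5,25)
img=cv2.imread('pics/scene0.png')
print('tin',ray(c,[(256,216)],40))
E
```

```text
xl [ 487.8 -381.5] edges [ 47.7 129.5  48.8 128.8] yaw  [ -9.9 -10.3]
l [476.5 380.7] edges [ 48.4 103.6  48.4 106.2] yaw  [-5.  -3.1]
s [442.2  81. ] edges [47.9 58.  47.2 58.7] yaw  [8.2 8.9]
m [437.4 -78. ] edges [48.5 82.5 47.5 82.9] yaw  [15.1 14.8]
lid_s [ 440.1 -235.3] edges [60.9 66.6 58.5 71.1] yaw  [-6.7 -7.7]
lid_m edgemid [ 394.4 -232.2] 58.5 yaw -4.223974037876488
lid_l edgemid [ 384.6 -233. ] 59.6 yaw -1.8283790430159996
lid_xl edgemid [ 371.6 -233.7] 60.8 yaw -4.863929069304888
tin [[474.33145931 229.14079519  40.        ]]
```

Emit:
jog_arm:
  moves:
    - {"az":-1,"hand":1}
    - {"az":-1}
    - {"az":-0.73}
    - {"tx":-0.36,"ty":-0.98}
    - {"tx":-0.36,"ty":-0.98}
    - {"tx":-0.36,"ty":-0.98}
    - {"tx":-0.36,"ty":-0.98}
    - {"tx":-0.36,"ty":-0.98}
    - {"tx":-0.36,"ty":-0.98}
    - {"tx":-0.36,"ty":-0.98}

```text
validation failed for argument at $.mo...
```

```bash
cat >> h.py <<'E'
from scipy.spatial.transform import Rotation as Ro
def pose():
    s=status.observe(); R=Ro.from_rotvec(s['eef_rot']).as_matrix(); return np.array(s['position']),R,s
def go(x,y,z,yaw):
    "yaw = lid/box x axis yaw deg; tool y = yaw+90. prints shifts (units) with tool turned first, and az"
    p,R,s=pose(); cy=np.degrees(np.arctan2(R[1,1],R[0,1])); da=yaw+90-cy
    R2=Ro.from_euler('z',da,degrees=True).as_matrix()@R
    d=np.array([x,y,z])-p
    print('t %.1f pos'%s['t'],p.round(1),'tooly %.1f'%cy,'tilt',np.round(R[:2,2],3),'az %.2f'%(-da/6),'| first-shift(now axes)',(R.T@d/20).round(3),'| after turn',(R2.T@d/20).round(3),'grip',np.round([s['grip_width'],s['finger_force']],1),'F',np.round(s['wrist_force'],1))
def shot(n,f):
    c=cam(n); im=viewer.read_camera(n)[:,:,::-1]; cv2.imwrite(f'pics/{f}.png',im); np.save(f'pics/{f}.npy',np.array(c,dtype=object),allow_pickle=True); return c,im
E
python3 -c "
from h import *
go(440,-235,225,-6.5)"
```

```text
t 0.1 pos [243.2 575.5 224.5] tooly 67.1 tilt [-0.    -0.001] az -2.73 | first-shift(now axes) [-2.4839e+01 -3.3497e+01  3.0000e-03] | after turn [-1.4366e+01 -3.9149e+01  9.0000e-03] grip [91.  0.] F [-0.   0.3 -0.2]
```

Emit:
jog_arm:
  moves:
    - {"tx":0,"ty":0,"tz":0,"ax":0,"ay":0,"az":-1,"hand":1}
    - {"tx":0,"ty":0,"tz":0,"ax":0,"ay":0,"az":-1,"hand":1}
    - {"tx":0,"ty":0,"tz":0,"ax":0,"ay":0,"az":-0.73,"hand":1}
    - {"tx":-0.36,"ty":-0.98,"tz":0,"ax":0,"ay":0,"az":0,"hand":1}
    - {"tx":-0.36,"ty":-0.98,"tz":0,"ax":0,"ay":0,"az":0,"hand":1}
    - {"tx":-0.36,"ty":-0.98,"tz":0,"ax":0,"ay":0,"az":0,"hand":1}
    - {"tx":-0.36,"ty":-0.98,"tz":0,"ax":0,"ay":0,"az":0,"hand":1}

```text
t: 0.85
position: [263.0, 493.7, 224.7]
eef_rot: [-0.178, -3.136, 0.001]
wrist_force: [0.8, 0.0, 0.3]
grip_width: 91.2
finger_force: 0.0
```

```bash
python3 -c "
from h import *
go(440,-235,225,-6.5)"
```

```text
t 0.8 pos [263.  493.7 224.7] tooly 83.5 tilt [-0. -0.] az -0.00 | first-shift(now axes) [-1.2927e+01 -3.5193e+01 -3.0000e-03] | after turn [-1.2918e+01 -3.5197e+01 -3.0000e-03] grip [91.2  0. ] F [0.8 0.  0.3]
```

Emit:
jog_arm:
  moves:
    - {"tx":-0.36,"ty":-0.98}
    - {"tx":-0.36,"ty":-0.98}
    - {"tx":-0.36,"ty":-0.98}
    - {"tx":-0.36,"ty":-0.98}
    - {"tx":-0.36,"ty":-0.98}
    - {"tx":-0.36,"ty":-0.98}
    - {"tx":-0.36,"ty":-0.98}
    - {"tx":-0.36,"ty":-0.98}
    - {"tx":-0.36,"ty":-0.98}
    - {"tx":-0.36,"ty":-0.98}

```text
validation failed for argument at $.mo...
```

Emit:
jog_arm:
  moves:
    - {"tx":-0.36,"ty":-0.98,"tz":0,"ax":0,"ay":0,"az":0,"hand":1}
    - {"tx":-0.36,"ty":-0.98,"tz":0,"ax":0,"ay":0,"az":0,"hand":1}
    - {"tx":-0.36,"ty":-0.98,"tz":0,"ax":0,"ay":0,"az":0,"hand":1}
    - {"tx":-0.36,"ty":-0.98,"tz":0,"ax":0,"ay":0,"az":0,"hand":1}
    - {"tx":-0.36,"ty":-0.98,"tz":0,"ax":0,"ay":0,"az":0,"hand":1}
    - {"tx":-0.36,"ty":-0.98,"tz":0,"ax":0,"ay":0,"az":0,"hand":1}
    - {"tx":-0.36,"ty":-0.98,"tz":0,"ax":0,"ay":0,"az":0,"hand":1}
    - {"tx":-0.36,"ty":-0.98,"tz":0,"ax":0,"ay":0,"az":0,"hand":1}
    - {"tx":-0.36,"ty":-0.98,"tz":0,"ax":0,"ay":0,"az":0,"hand":1}
    - {"tx":-0.36,"ty":-0.98,"tz":0,"ax":0,"ay":0,"az":0,"hand":1}

```text
t: 1.85
position: [312.2, 290.8, 224.9]
eef_rot: [-0.179, -3.136, 0.0]
wrist_force: [1.3, 1.3, 0.1]
grip_width: 91.0
finger_force: 0.0
```

Emit:
jog_arm:
  moves:
    - {"tx":-0.36,"ty":-0.98,"tz":0,"ax":0,"ay":0,"az":0,"hand":1}
    - {"tx":-0.36,"ty":-0.98,"tz":0,"ax":0,"ay":0,"az":0,"hand":1}
    - {"tx":-0.36,"ty":-0.98,"tz":0,"ax":0,"ay":0,"az":0,"hand":1}
    - {"tx":-0.36,"ty":-0.98,"tz":0,"ax":0,"ay":0,"az":0,"hand":1}
    - {"tx":-0.36,"ty":-0.98,"tz":0,"ax":0,"ay":0,"az":0,"hand":1}
    - {"tx":-0.36,"ty":-0.98,"tz":0,"ax":0,"ay":0,"az":0,"hand":1}

```text
t: 2.45
position: [341.8, 169.0, 224.9]
eef_rot: [-0.179, -3.136, 0.0]
wrist_force: [0.1, -0.6, 0.1]
grip_width: 90.9
finger_force: 0.0
```

```bash
python3 -c "
from h import *
c,im=shot('wrist','w1'); go(440,-235,225,-6.5)
print(proj(c,[[442,81,42],[437,-78,42],[440,-235,100]]).round())"
```

```text
t 2.5 pos [342.2 167.1 224.9] tooly 83.5 tilt [ 0.    -0.001] az -0.00 | first-shift(now axes) [-7.1410e+00 -1.9423e+01  1.5000e-02] | after turn [-7.1350e+00 -1.9425e+01  1.5000e-02] grip [90.9  0. ] F [-0.1  1.  -0.5]
[[ 239.  336.]
 [  71.  347.]
 [-130.  397.]]
```

View pics/w1.png

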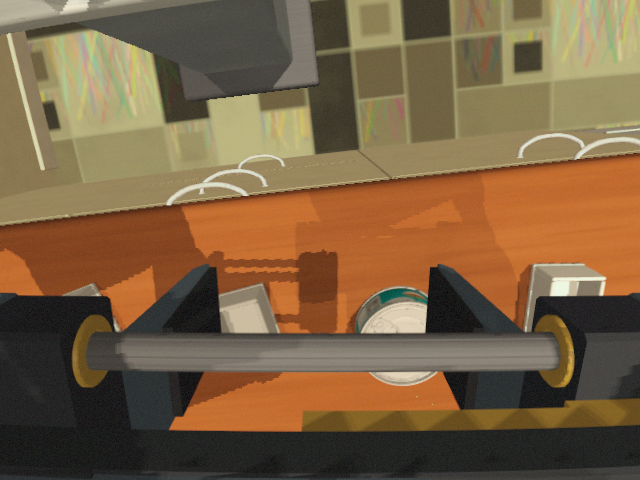

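The wrist view looks back toward the robot, and the gripper hides part of it. The s box shows at about (245,310) and the tin at (400,335), both where I predicted. Next I'll move over the stack.

Emit:
jog_arm:
  moves:
    - {"tx":-0.36,"ty":-0.98,"tz":0,"ax":0,"ay":0,"az":0,"hand":1}
    - {"tx":-0.36,"ty":-0.98,"tz":0,"ax":0,"ay":0,"az":0,"hand":1}
    - {"tx":-0.36,"ty":-0.98,"tz":0,"ax":0,"ay":0,"az":0,"hand":1}
    - {"tx":-0.36,"ty":-0.98,"tz":0,"ax":0,"ay":0,"az":0,"hand":1}
    - {"tx":-0.36,"ty":-0.98,"tz":0,"ax":0,"ay":0,"az":0,"hand":1}
    - {"tx":-0.36,"ty":-0.98,"tz":0,"ax":0,"ay":0,"az":0,"hand":1}
    - {"tx":-0.36,"ty":-0.98,"tz":0,"ax":0,"ay":0,"az":0,"hand":1}
    - {"tx":-0.36,"ty":-0.98,"tz":0,"ax":0,"ay":0,"az":0,"hand":1}
    - {"tx":-0.36,"ty":-0.98,"tz":0,"ax":0,"ay":0,"az":0,"hand":1}
    - {"tx":-0.36,"ty":-0.98,"tz":0,"ax":0,"ay":0,"az":0,"hand":1}

```text
t: 3.5
position: [391.1, -33.9, 224.9]
eef_rot: [-0.179, -3.136, -0.0]
wrist_force: [-1.0, -0.4, 0.7]
grip_width: 91.6
finger_force: 0.0
```

Emit:
jog_arm:
  moves:
    - {"tx":-0.36,"ty":-0.98,"tz":0.4,"ax":0,"ay":0,"az":0,"hand":1}
    - {"tx":-0.36,"ty":-0.98,"tz":0.4,"ax":0,"ay":0,"az":0,"hand":1}
    - {"tx":-0.36,"ty":-0.98,"tz":0.4,"ax":0,"ay":0,"az":0,"hand":1}
    - {"tx":-0.36,"ty":-0.98,"tz":0.4,"ax":0,"ay":0,"az":0,"hand":1}
    - {"tx":-0.36,"ty":-0.98,"tz":0.4,"ax":0,"ay":0,"az":0,"hand":1}
    - {"tx":-0.36,"ty":-0.98,"tz":0.4,"ax":0,"ay":0,"az":0,"hand":1}
    - {"tx":-0.36,"ty":-0.98,"tz":0.4,"ax":0,"ay":0,"az":0,"hand":1}
    - {"tx":-0.36,"ty":-0.98,"tz":0.4,"ax":0,"ay":0,"az":0,"hand":1}
    - {"tx":-0.36,"ty":-0.98,"tz":0,"ax":0,"ay":0,"az":0,"hand":1}
    - {"tx":-0.2,"ty":-0.75,"tz":0,"ax":0,"ay":0,"az":0,"hand":1}
    - {"tx":0,"ty":0,"tz":0,"ax":0,"ay":0,"az":0,"hand":1}

```text
validation failed for argument at $.mo...
```

```bash
python3 -c "
from h import *
c,im=shot('wrist','w2'); go(440,-235,91,-6.5)
c,im=shot('scene','sc2')
"
```

```text
t 3.5 pos [392.2 -36.  225. ] tooly 83.5 tilt [ 0.001 -0.001] az -0.01 | first-shift(now axes) [-3.5   -9.606  6.715] | after turn [-3.495 -9.608  6.715] grip [91.3  0. ] F [ 3.1 -0.1  0. ]
```

View pics/w2.png

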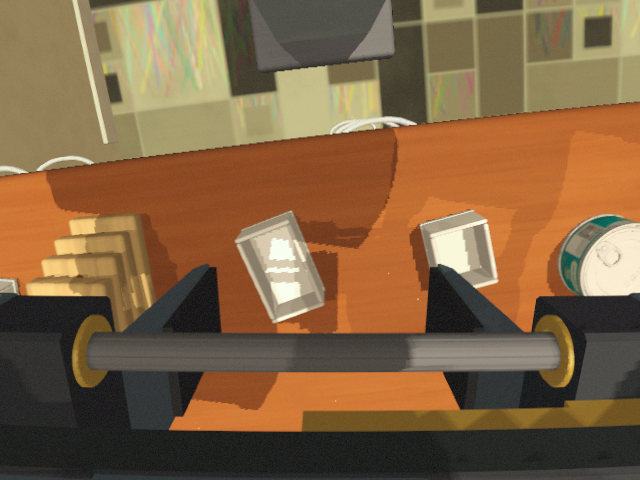

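My second call had 11 rows, so it was refused. The wrist picture still gives a useful cross-check, with the m box rim corners at (236,240), (291,211), (325,301) and (275,322). The s box is at (458,245) and the stack's near ends at the left.

```bash
python3 -c "
from h import *
c=tuple(np.load('pics/w2.npy',allow_pickle=True))
c=tuple(np.array(x,float) for x in c)
w=ray(c,[(236,241),(292,211),(325,302),(274,322)],42)[:,:2]
print(w.round(1),w.mean(0))
for i in range(4):
  d=w[i]-w[(i+1)%4]; print(np.linalg.norm(d),np.degrees(np.arctan2(d[1],d[0])))
print('s corners',ray(c,[(421,223),(474,210),(497,282)],42).round(1))
print('xl lid',ray(c,[(71,220),(141,214)],25).round(1))
print('l lid',ray(c,[(55,240),(125,234)],50).round(1))
"
```

```text
[[ 402.9 -109.3]
 [ 382.8  -58.8]
 [ 466.9  -40.8]
 [ 481.   -88.3]] [433.40413268 -74.29380411]
54.35989818927069 -68.20933391504643
86.01021093257562 -167.9375089457286
49.49313022599862 106.60077105802942
80.85221447109663 15.068734199538037
s corners [[405.1  46.9  42. ]
 [398.9  91.6  42. ]
 [465.7 110.9  42. ]]
xl lid [[ 371.3 -257.5   25. ]
 [ 373.4 -192.8   25. ]]
l lid [[ 382.6 -260.1   50. ]
 [ 384.4 -198.5   50. ]]
```

Emit:
jog_arm:
  moves:
    - {"tx":-0.35,"ty":-0.96,"tz":0.3,"ax":0,"ay":0,"az":0,"hand":1}
    - {"tx":-0.35,"ty":-0.96,"tz":0.3,"ax":0,"ay":0,"az":0,"hand":1}
    - {"tx":-0.35,"ty":-0.96,"tz":0.3,"ax":0,"ay":0,"az":0,"hand":1}
    - {"tx":-0.35,"ty":-0.96,"tz":0.3,"ax":0,"ay":0,"az":0,"hand":1}
    - {"tx":-0.35,"ty":-0.96,"tz":0.3,"ax":0,"ay":0,"az":0,"hand":1}
    - {"tx":-0.35,"ty":-0.96,"tz":0.3,"ax":0,"ay":0,"az":0,"hand":1}
    - {"tx":-0.35,"ty":-0.96,"tz":0.3,"ax":0,"ay":0,"az":0,"hand":1}
    - {"tx":-0.35,"ty":-0.96,"tz":0.3,"ax":0,"ay":0,"az":0,"hand":1}
    - {"tx":-0.35,"ty":-0.96,"tz":0.3,"ax":0,"ay":0,"az":0,"hand":1}
    - {"tx":-0.35,"ty":-0.96,"tz":0.3,"ax":0,"ay":0,"az":0,"hand":1}

```text
t: 4.6
position: [439.0, -232.1, 164.6]
eef_rot: [-0.178, -3.136, -0.0]
wrist_force: [-0.4, 1.3, 0.2]
grip_width: 91.5
finger_force: 0.0
```

```bash
python3 -c "
from h import *
c,im=shot('wrist','w3'); go(440,-235,91,-6.5)
"
```

```text
t 4.7 pos [ 439.9 -234.8  163.9] tooly 83.5 tilt [ 0.    -0.001] az -0.01 | first-shift(now axes) [-0.005 -0.006  3.645] | after turn [-0.005 -0.006  3.645] grip [91.  0.] F [ 0.5 -2.4 -1.3]
```

View pics/w3.png

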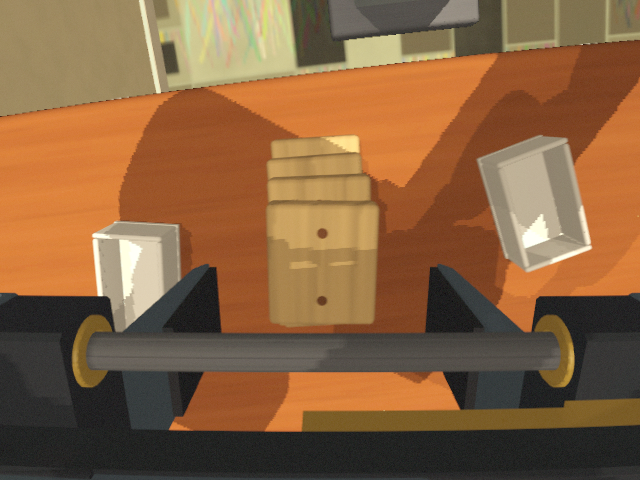

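The lid stack is centred between the fingers, with lid_s corners at (268,202), (379,201), (374,322) and (270,326). The m box is at right around (535,203) and the xl box at left around (137,280). I'll measure them all from this still pose.

```bash
cat >> h.py <<'E'
def quad(c,n,px,z):
    w=ray(c,px,z)[:,:2]; a=w[2]-w[1]+w[3]-w[0]; b=w[1]-w[0]+w[2]-w[3]
    print(n,w.mean(0).round(1),'len',np.round([np.linalg.norm(w[i]-w[(i+1)%4]) for i in range(4)],1),'yaws',np.degrees([np.arctan2(a[1],a[0]),np.arctan2(b[1],b[0])-np.pi/2]).round(1))
def load(f): return tuple(np.array(x,float) for x in np.load(f'pics/{f}.npy',allow_pickle=True))
E
python3 -c "
from h import *
c=load('w3')
quad(c,'lid_s',[(267,202),(379,200),(375,322),(270,326)],100)
quad(c,'m',[(478,158),(567,136),(591,248),(528,271)],42)
print('m again',ray(c,[(478,158),(569,138)],42).round(1))
print('xl',ray(c,[(93,236),(180,226)],42).round(1))
for z,p in ((75,[(268,178),(370,176)]),(50,[(267,159),(361,155)]),(25,[(271,141),(358,137)])): print(z,ray(c,p,z).round(1))
"
```

```text
lid_s [ 439.9 -232.5] len [60.3 72.2 61.6 73.7] yaws [-6.7 -4.8]
m [434.  -79.6] len [60.9 83.1 47.4 91.3] yaws [18.6 10.9]
m again [[ 396.9 -123.7   42. ]
 [ 390.1  -62.    42. ]]
xl [[ 420.2 -393.    42. ]
 [ 420.3 -329.7   42. ]]
75 [[ 390.9 -259.4   75. ]
 [ 396.5 -199.5   75. ]]
50 [[ 381.5 -261.8   50. ]
 [ 385.8 -201.6   50. ]]
25 [[ 371.3 -260.7   25. ]
 [ 375.5 -200.6   25. ]]
```

Emit:
jog_arm:
  moves:
    - {"tx":0,"ty":0.05,"tz":0.9,"ax":0,"ay":0,"az":0,"hand":1}
    - {"tx":0,"ty":0,"tz":0.9,"ax":0,"ay":0,"az":0,"hand":1}
    - {"tx":0,"ty":0,"tz":0.9,"ax":0,"ay":0,"az":0,"hand":1}
    - {"tx":0,"ty":0,"tz":0.95,"ax":0,"ay":0,"az":0,"hand":1}
    - {"tx":0,"ty":0,"tz":0,"ax":0,"ay":0,"az":0,"hand":1}
    - {"tx":0,"ty":0,"tz":0,"ax":0,"ay":0,"az":0,"hand":-1}
    - {"tx":0,"ty":0,"tz":0,"ax":0,"ay":0,"az":0,"hand":-1}
    - {"tx":0,"ty":0,"tz":0,"ax":0,"ay":0,"az":0,"hand":-1}
    - {"tx":0,"ty":0,"tz":0,"ax":0,"ay":0,"az":0,"hand":-1}
    - {"tx":0,"ty":0,"tz":0,"ax":0,"ay":0,"az":0,"hand":-1}
  newtons: 20

```text
t: 5.65
position: [439.2, -230.9, 92.5]
eef_rot: [0.179, 3.136, -0.001]
wrist_force: [-0.8, 0.3, 7.7]
grip_width: 62.1
finger_force: 20.0
```

Emit:
jog_arm:
  moves:
    - {"tx":0,"ty":0,"tz":-0.5,"ax":0,"ay":0,"az":0,"hand":-1}
    - {"tx":0,"ty":0,"tz":-1,"ax":0,"ay":0,"az":0,"hand":-1}
    - {"tx":0,"ty":0,"tz":-1,"ax":0,"ay":0,"az":0,"hand":-1}
    - {"tx":0,"ty":0,"tz":0,"ax":0,"ay":0,"az":-0.9,"hand":-1}
    - {"tx":0,"ty":0,"tz":0,"ax":0,"ay":0,"az":-0.9,"hand":-1}
    - {"tx":0,"ty":0,"tz":0,"ax":0,"ay":0,"az":-0.6,"hand":-1}

```text
t: 6.25
position: [439.0, -230.8, 142.9]
eef_rot: [-0.222, 3.133, -0.001]
wrist_force: [-0.1, 0.3, -0.5]
grip_width: 61.9
finger_force: 20.0
```

```bash
python3 -c "
from h import *
go(442,81,80,8.5)
c,im=shot('scene','sc3')
"
```

```text
t 6.2 pos [ 439.  -230.8  142.9] tooly 98.1 tilt [ 0.001 -0.   ] az -0.07 | first-shift(now axes) [-2.344 15.415  3.136] | after turn [-2.453 15.398  3.136] grip [61.9 20. ] F [-0.1  0.3 -0.5]
```

Emit:
jog_arm:
  moves:
    - {"tx":-0.15,"ty":0.96,"tz":0,"ax":0,"ay":0,"az":-0.07,"hand":-1}
    - {"tx":-0.15,"ty":0.96,"tz":0,"ax":0,"ay":0,"az":0,"hand":-1}
    - {"tx":-0.15,"ty":0.96,"tz":0,"ax":0,"ay":0,"az":0,"hand":-1}
    - {"tx":-0.15,"ty":0.96,"tz":0,"ax":0,"ay":0,"az":0,"hand":-1}
    - {"tx":-0.15,"ty":0.96,"tz":0,"ax":0,"ay":0,"az":0,"hand":-1}
    - {"tx":-0.15,"ty":0.96,"tz":0,"ax":0,"ay":0,"az":0,"hand":-1}
    - {"tx":-0.15,"ty":0.96,"tz":0,"ax":0,"ay":0,"az":0,"hand":-1}
    - {"tx":-0.15,"ty":0.96,"tz":0,"ax":0,"ay":0,"az":0,"hand":-1}
    - {"tx":-0.15,"ty":0.96,"tz":0,"ax":0,"ay":0,"az":0,"hand":-1}
    - {"tx":-0.15,"ty":0.96,"tz":0,"ax":0,"ay":0,"az":0,"hand":-1}

```text
t: 7.3
position: [441.0, -35.7, 142.5]
eef_rot: [-0.225, 3.133, -0.0]
wrist_force: [0.2, 0.1, -0.3]
grip_width: 61.7
finger_force: 20.0
```

Emit:
jog_arm:
  moves:
    - {"tx":-0.15,"ty":0.96,"tz":0,"ax":0,"ay":0,"az":0,"hand":-1}
    - {"tx":-0.15,"ty":0.96,"tz":0.4,"ax":0,"ay":0,"az":0,"hand":-1}
    - {"tx":-0.15,"ty":0.96,"tz":0.6,"ax":0,"ay":0,"az":0,"hand":-1}
    - {"tx":-0.15,"ty":0.96,"tz":0.6,"ax":0,"ay":0,"az":0,"hand":-1}
    - {"tx":-0.15,"ty":0.96,"tz":0.6,"ax":0,"ay":0,"az":0,"hand":-1}
    - {"tx":-0.15,"ty":0.96,"tz":0.6,"ax":0,"ay":0,"az":0,"hand":-1}
    - {"tx":0,"ty":0,"tz":0.3,"ax":0,"ay":0,"az":0,"hand":-1}
    - {"tx":0,"ty":0,"tz":0,"ax":0,"ay":0,"az":0,"hand":-1}

```text
t: 8.1
position: [441.9, 80.2, 79.7]
eef_rot: [0.227, -3.132, 0.0]
wrist_force: [-0.1, -0.3, 0.3]
grip_width: 62.0
finger_force: 20.0
```

```bash
python3 -c "
from h import *
go(442,81,51,8.5)
c,im=shot('wrist','w4')
a,b=shot('scene','sc4')
b=b[190:310,210:370]
cv2.imwrite('pics/w4c.png',np.vstack([cv2.resize(im,(480,300),interpolation=3)[80:],cv2.resize(b,(480,360),interpolation=2)]))
"
```

```text
t 8.1 pos [441.9  80.2  79.7] tooly 98.3 tilt [-0.001 -0.   ] az -0.03 | first-shift(now axes) [-0.013  0.038  1.434] | after turn [-0.014  0.038  1.434] grip [62. 20.] F [-0.1 -0.3  0.3]
```

View pics/w4c.png

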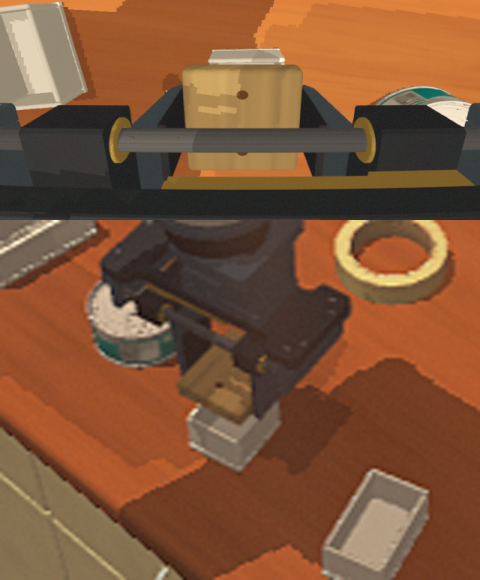

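The lid is held level above the s box. In the wrist view its near edge runs from (183,66) to (302,66), and the box's near rim shows just behind it at (211,50) to (284,51). I'll compare the two numerically.

```bash
python3 -c "
from h import *
c=load('w4'); f=lambda p:[((x+.5)/.75-.5,(y+80+.5)/.625-.5) for x,y in p]
p,R,s=pose()
for n,q,z,L in (('lid near',[(183,67),(302,67)],87.2,36),('rim near',[(210,50),(285,50.5)],42,30)):
    w=ray(c,f(q),z)[:,:2]; d=w[1]-w[0]; u=np.array([d[1],-d[0]])/np.linalg.norm(d)
    print(n,w.round(1),np.linalg.norm(d).round(1),'yaw',np.degrees(np.arctan2(u[1],u[0])).round(1),'centre',(w.mean(0)+L*np.array([np.cos(np.radians(8.4)),np.sin(np.radians(8.4))])).round(1))
"
```

```text
lid near [[410.9  45.8]
 [402.3 104.6]] 59.4 yaw 8.3 centre [442.2  80.5]
rim near [[408.3  54.7]
 [401.8 101.9]] 47.7 yaw 7.9 centre [434.7  82.7]
```

```bash
python3 -c "
from h import *
im=cv2.imread('pics/w4.png'); c=load('w4')
for x in (300,330,360): print(x,[(y,*im[y,x]) for y in range(200,238,2)])
print([(x,*im[211,x]) for x in list(range(272,290,2))+list(range(372,390,2))])
# scene: boxes white mask, fit hull
b=cv2.imread('pics/scene0.png'); hsv=cv2.cvtColor(b,cv2.COLOR_BGR2HSV)
m=(hsv[...,1]<90).astype(np.uint8); cs=load('sc4')
n,l,st,ce=cv2.connectedComponentsWithStats(m)
for p in ((288,257),(335,295),(462,361),(220,193)):
    k=l[p[1]-8:p[1]+8,p[0]-8:p[0]+8].ravel(); k=np.bincount(k[k>0]).argmax()
    h=cv2.convexHull(np.argwhere(l==k)[:,::-1].astype(np.int32)); print(p,st[k],cv2.approxPolyDP(h,1.5,True).reshape(-1,2).tolist())
"
```

```text
300 [(200, np.uint8(42), np.uint8(89), np.uint8(161)), (202, np.uint8(42), np.uint8(86), np.uint8(160)), (204, np.uint8(44), np.uint8(87), np.uint8(160)), (206, np.uint8(79), np.uint8(112), np.uint8(161)), (208, np.uint8(159), np.uint8(186), np.uint8(200)), (210, np.uint8(128), np.uint8(150), np.uint8(163)), (212, np.uint8(126), np.uint8(150), np.uint8(162)), (214, np.uint8(127), np.uint8(152), np.uint8(164)), (216, np.uint8(128), np.uint8(152), np.uint8(165)), (218, np.uint8(128), np.uint8(151), np.uint8(165)), (220, np.uint8(129), np.uint8(153), np.uint8(166)), (222, np.uint8(158), np.uint8(185), np.uint8(199)), (224, np.uint8(180), np.uint8(208), np.uint8(221)), (226, np.uint8(189), np.uint8(217), np.uint8(233)), (228, np.uint8(163), np.uint8(191), np.uint8(206)), (230, np.uint8(158), np.uint8(185), np.uint8(200)), (232, np.uint8(62), np.uint8(107), np.uint8(139)), (234, np.uint8(63), np.uint8(111), np.uint8(141)), (236, np.uint8(66), np.uint8(113), np.uint8(147))]
330 [(200, np.uint8(48), np.uint8(92), np.uint8(165)), (202, np.uint8(43), np.uint8(86), np.uint8(161)), (204, np.uin
[... 2508 characters left out ...]
8)), (380, np.uint8(57), np.uint8(120), np.uint8(207)), (382, np.uint8(52), np.uint8(117), np.uint8(206)), (384, np.uint8(61), np.uint8(120), np.uint8(208)), (386, np.uint8(60), np.uint8(121), np.uint8(209)), (388, np.uint8(59), np.uint8(122), np.uint8(209))]
(288, 257) [273 241  31  33 664] [[302, 248], [303, 257], [289, 273], [273, 264], [273, 254], [284, 242], [288, 241]]
(335, 295) [317 273  36  43 968] [[352, 280], [352, 289], [337, 315], [317, 307], [318, 297], [333, 273]]
(462, 361) [ 429  331   65   61 1842] [[493, 346], [489, 355], [447, 391], [429, 373], [436, 362], [475, 331]]
(220, 193) [198 176  44  37 902] [[241, 194], [210, 212], [201, 204], [198, 194], [229, 176], [239, 184]]
```

```bash
python3 -c "
from h import *
c=load('w4')
print(ray(c,[(330,221.3)],42).round(1),ray(c,[(330,205.5)],0).round(1),ray(c,[(323,231.5)],87))
"
```

```text
[[411.1  79.1  42. ]] [[411.4  79.9   0. ]] [[405.15285092  74.8093659   87.        ]]
```

The rows at 206–221 are the box's outer wall, so the rim edge is at row 221. That puts the box centre at about (441,81), which agrees with the scene view. Lowering and releasing.

Emit:
jog_arm:
  moves:
    - {"tx":0,"ty":0.04,"tz":0.4,"ax":0,"ay":0,"az":0,"hand":-1}
    - {"tx":0,"ty":0,"tz":0.4,"ax":0,"ay":0,"az":0,"hand":-1}
    - {"tx":0,"ty":0,"tz":0.4,"ax":0,"ay":0,"az":0,"hand":-1}
    - {"tx":0,"ty":0,"tz":0.15,"ax":0,"ay":0,"az":0,"hand":-1}
    - {"tx":0,"ty":0,"tz":0.1,"ax":0,"ay":0,"az":0,"hand":-1}
    - {"tx":0,"ty":0,"tz":0,"ax":0,"ay":0,"az":0,"hand":-1}

```text
t: 8.8
position: [442.0, 80.9, 50.7]
eef_rot: [0.227, -3.133, 0.0]
wrist_force: [-0.0, -0.2, -0.7]
grip_width: 61.8
finger_force: 20.0
```

Emit:
jog_arm:
  moves:
    - {"tx":0,"ty":0,"tz":0.06,"ax":0,"ay":0,"az":0,"hand":-1}
    - {"tx":0,"ty":0,"tz":0,"ax":0,"ay":0,"az":0,"hand":0.4}
    - {"tx":0,"ty":0,"tz":0,"ax":0,"ay":0,"az":0,"hand":0.7}
    - {"tx":0,"ty":0,"tz":0,"ax":0,"ay":0,"az":0,"hand":1}
    - {"tx":0,"ty":0,"tz":0,"ax":0,"ay":0,"az":0,"hand":1}
    - {"tx":0,"ty":0,"tz":-0.8,"ax":0,"ay":0,"az":0,"hand":1}
    - {"tx":0,"ty":0,"tz":-1,"ax":0,"ay":0,"az":0,"hand":1}
    - {"tx":0,"ty":0,"tz":-1,"ax":0,"ay":0,"az":0,"hand":1}
    - {"tx":0,"ty":0,"tz":-1,"ax":0,"ay":0,"az":0,"hand":1}

```text
t: 9.7
position: [441.9, 81.0, 126.5]
eef_rot: [0.227, -3.133, -0.0]
wrist_force: [-0.7, -0.9, -0.9]
grip_width: 91.3
finger_force: 0.0
```

```bash
python3 -c "
from h import *
go(441,-233,66,-5)
a,b=shot('scene','sc5')
"
```

```text
t 9.7 pos [441.9  81.  126.5] tooly 98.3 tilt [-0. -0.] az 2.22 | first-shift(now axes) [  2.309 -15.527   3.023] | after turn [ -1.323 -15.642   3.023] grip [91.3  0. ] F [-0.7 -0.9 -0.9]
```

Emit:
jog_arm:
  moves:
    - {"tx":0,"ty":0,"tz":0,"ax":0,"ay":0,"az":0.8,"hand":1}
    - {"tx":0,"ty":0,"tz":0,"ax":0,"ay":0,"az":0.8,"hand":1}
    - {"tx":0,"ty":0,"tz":0,"ax":0,"ay":0,"az":0.62,"hand":1}
    - {"tx":-0.08,"ty":-0.98,"tz":0,"ax":0,"ay":0,"az":0,"hand":1}
    - {"tx":-0.08,"ty":-0.98,"tz":0,"ax":0,"ay":0,"az":0,"hand":1}
    - {"tx":-0.08,"ty":-0.98,"tz":0,"ax":0,"ay":0,"az":0,"hand":1}
    - {"tx":-0.08,"ty":-0.98,"tz":0,"ax":0,"ay":0,"az":0,"hand":1}
    - {"tx":-0.08,"ty":-0.98,"tz":0,"ax":0,"ay":0,"az":0,"hand":1}
    - {"tx":-0.08,"ty":-0.98,"tz":0,"ax":0,"ay":0,"az":0,"hand":1}
    - {"tx":-0.08,"ty":-0.98,"tz":0,"ax":0,"ay":0,"az":0,"hand":1}

```text
t: 10.75
position: [441.1, -57.5, 125.6]
eef_rot: [-0.138, -3.139, -0.0]
wrist_force: [0.2, 0.9, -0.2]
grip_width: 91.2
finger_force: 0.0
```

Emit:
jog_arm:
  moves:
    - {"tx":-0.08,"ty":-0.98,"tz":0,"ax":0,"ay":0,"az":0,"hand":1}
    - {"tx":-0.08,"ty":-0.98,"tz":0,"ax":0,"ay":0,"az":0,"hand":1}
    - {"tx":-0.08,"ty":-0.98,"tz":0,"ax":0,"ay":0,"az":0,"hand":1}
    - {"tx":-0.08,"ty":-0.98,"tz":0,"ax":0,"ay":0,"az":0,"hand":1}
    - {"tx":-0.08,"ty":-0.98,"tz":0,"ax":0,"ay":0,"az":0,"hand":1}
    - {"tx":-0.08,"ty":-0.98,"tz":0,"ax":0,"ay":0,"az":0,"hand":1}
    - {"tx":-0.08,"ty":-0.98,"tz":0,"ax":0,"ay":0,"az":0,"hand":1}
    - {"tx":-0.08,"ty":-0.98,"tz":0,"ax":0,"ay":0,"az":0,"hand":1}
    - {"tx":-0.08,"ty":-0.92,"tz":0,"ax":0,"ay":0,"az":0,"hand":1}
    - {"tx":0,"ty":0,"tz":0,"ax":0,"ay":0,"az":0,"hand":1}

```text
t: 11.75
position: [440.4, -234.3, 125.6]
eef_rot: [0.14, 3.138, -0.001]
wrist_force: [-0.4, -0.2, 0.6]
grip_width: 91.5
finger_force: 0.0
```

```bash
python3 -c "
from h import *
go(441,-233,66,-5)
shot('scene','sc6'); c,im=shot('wrist','w6')
a=cv2.imread('pics/sc6.png')[190:390,190:430]
cv2.imwrite('pics/w6c.png',np.vstack([cv2.resize(im[100:340],(480,240)) if 0 else im[100:340,160:640], cv2.resize(a,(480,400),interpolation=2)[:340]]))
"
```

```text
t 11.8 pos [ 440.4 -234.3  125.6] tooly 84.9 tilt [ 0.001 -0.001] az -0.02 | first-shift(now axes) [-0.02   0.071  2.98 ] | after turn [-0.021  0.071  2.98 ] grip [91.5  0. ] F [-0.4 -0.2  0.6]
```

View pics/w6c.png

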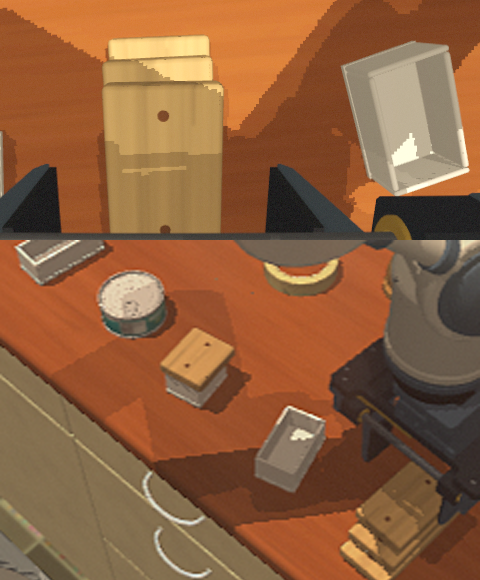

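The s lid sits level and aligned on its box. lid_m is between the jaws, with its near edge at wrist (263,184) to (383,184). I'll measure lid_m and also both long edges of the m box.

```bash
python3 -c "
from h import *
c=load('w6')
w=ray(c,[(264,185),(384,184),(381,330),(266,330)],75)[:,:2]; print(w.round(1)); 
u=w[3]-w[0]+w[2]-w[1];a=np.arctan2(u[1],u[0]);print(np.degrees(a)); print('lid_m centre',w[:2].mean(0)+48*np.array([np.cos(a),np.sin(a)]))
print('m rim',ray(c,[(502,166),(608,142),(627,265),(552,290)],42).round(1))
"
```

```text
[[ 391.5 -258.6]
 [ 396.3 -198.8]
 [ 476.8 -204.4]
 [ 471.2 -267.6]]
-5.241904346546216
lid_m centre [ 441.72637906 -233.04672792]
m rim [[ 396.8 -125.7   42. ]
 [ 387.9  -63.1   42. ]
 [ 465.   -43.8   42. ]
 [ 477.2  -91.6   42. ]]
```

Emit:
jog_arm:
  moves:
    - {"tx":-0.05,"ty":0.06,"tz":0.9,"ax":0,"ay":0,"az":0,"hand":1}
    - {"tx":0,"ty":0,"tz":0.9,"ax":0,"ay":0,"az":0,"hand":1}
    - {"tx":0,"ty":0,"tz":0.8,"ax":0,"ay":0,"az":0,"hand":1}
    - {"tx":0,"ty":0,"tz":0.35,"ax":0,"ay":0,"az":0,"hand":1}
    - {"tx":0,"ty":0,"tz":0,"ax":0,"ay":0,"az":0,"hand":1}
    - {"tx":0,"ty":0,"tz":0,"ax":0,"ay":0,"az":0,"hand":-1}
    - {"tx":0,"ty":0,"tz":0,"ax":0,"ay":0,"az":0,"hand":-1}
    - {"tx":0,"ty":0,"tz":0,"ax":0,"ay":0,"az":0,"hand":-1}
    - {"tx":0,"ty":0,"tz":0,"ax":0,"ay":0,"az":0,"hand":-1}
    - {"tx":0,"ty":0,"tz":0,"ax":0,"ay":0,"az":0,"hand":-1}

```text
t: 12.85
position: [441.5, -231.5, 67.1]
eef_rot: [0.138, 3.138, -0.001]
wrist_force: [-0.0, 0.4, 6.5]
grip_width: 61.9
finger_force: 20.0
```

Emit:
jog_arm:
  moves:
    - {"tx":0,"ty":0,"tz":-0.5,"ax":0,"ay":0,"az":0,"hand":-1}
    - {"tx":0,"ty":0,"tz":-1,"ax":0,"ay":0,"az":0,"hand":-1}
    - {"tx":0,"ty":0,"tz":-1,"ax":0,"ay":0,"az":0,"hand":-1}
    - {"tx":0,"ty":0,"tz":0,"ax":0,"ay":0,"az":-0.9,"hand":-1}
    - {"tx":0,"ty":0,"tz":0,"ax":0,"ay":0,"az":-0.9,"hand":-1}
    - {"tx":0,"ty":0,"tz":0,"ax":0,"ay":0,"az":-0.9,"hand":-1}
    - {"tx":0,"ty":0,"tz":0,"ax":0,"ay":0,"az":-0.65,"hand":-1}

```text
t: 13.55
position: [441.3, -231.4, 117.4]
eef_rot: [-0.418, 3.113, -0.0]
wrist_force: [-1.1, 0.5, -1.2]
grip_width: 62.1
finger_force: 20.0
```

```bash
python3 -c "
from h import *
go(436,-77,85,15)
"
```

```text
t 13.6 pos [ 441.3 -231.4  117.4] tooly 105.3 tilt [ 0. -0.] az 0.05 | first-shift(now axes) [-1.779  7.516  1.619] | after turn [-1.741  7.525  1.619] grip [62.1 20. ] F [-1.1  0.5 -1.2]
```

Emit:
jog_arm:
  moves:
    - {"tx":-0.22,"ty":0.94,"tz":0,"ax":0,"ay":0,"az":0.05,"hand":-1}
    - {"tx":-0.22,"ty":0.94,"tz":0,"ax":0,"ay":0,"az":0,"hand":-1}
    - {"tx":-0.22,"ty":0.94,"tz":0,"ax":0,"ay":0,"az":0,"hand":-1}
    - {"tx":-0.22,"ty":0.94,"tz":0,"ax":0,"ay":0,"az":0,"hand":-1}
    - {"tx":-0.22,"ty":0.94,"tz":0.3,"ax":0,"ay":0,"az":0,"hand":-1}
    - {"tx":-0.22,"ty":0.94,"tz":0.4,"ax":0,"ay":0,"az":0,"hand":-1}
    - {"tx":-0.22,"ty":0.94,"tz":0.4,"ax":0,"ay":0,"az":0,"hand":-1}
    - {"tx":-0.22,"ty":0.94,"tz":0.5,"ax":0,"ay":0,"az":0,"hand":-1}
    - {"tx":0,"ty":0,"tz":0,"ax":0,"ay":0,"az":0,"hand":-1}
    - {"tx":0,"ty":0,"tz":0,"ax":0,"ay":0,"az":0,"hand":-1}

```text
t: 14.55
position: [437.0, -77.0, 85.1]
eef_rot: [0.405, -3.115, 0.0]
wrist_force: [-0.7, -0.2, -0.7]
grip_width: 61.8
finger_force: 20.0
```

```bash
python3 -c "
from h import *
go(436,-77,50,15)
c,im=shot('wrist','w7'); shot('scene','sc7')
cv2.imwrite('pics/w7c.png',cv2.resize(im[140:320,180:460],None,fx=2.5,fy=2.5,interpolation=2))
"
```

```text
t 14.6 pos [437.  -77.   85.1] tooly 104.8 tilt [-0. -0.] az -0.03 | first-shift(now axes) [0.049 0.011 1.755] | after turn [0.049 0.011 1.755] grip [61.8 20. ] F [-0.7 -0.2 -0.7]
```

View pics/w7c.png

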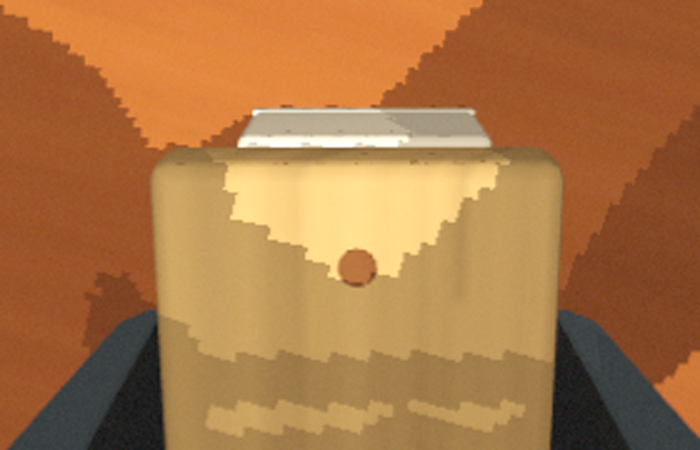

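The wrist crop shows the m box rim's near edge at y=136, x 238–491, and its base at y=108. The lid's end face spans y 149–162 and the jaws are symmetric around it.

```bash
python3 -c "
from h import *
c=load('w7'); f=lambda x,y:((x+.5)/2.5-.5+180,(y+.5)/2.5-.5+140)
def e(n,q,z,L,yaw=None):
    w=ray(c,[f(*p) for p in q],z)[:,:2]; d=w[1]-w[0]; a=np.arctan2(-d[0],d[1]); print(n,np.linalg.norm(d).round(1),'yaw',np.degrees(a).round(1),'centre',(w.mean(0)+L*np.array([np.cos(a),np.sin(a)])).round(1))
e('rim',[(239,136),(491,136)],42,42)
e('base',[(251,107.5),(476,107.5)],0,42)
e('lid top',[(152,162),(562,162)],93,48)
e('lid bottom',[(165,149),(550,149)],77,48)
"
```

```text
rim 48.9 yaw 14.8 centre [435.9 -75.8]
base 52.3 yaw 14.8 centre [436.2 -75.8]
lid top 60.1 yaw 14.8 centre [437.5 -77. ]
lid bottom 62.1 yaw 14.8 centre [438.4 -76.6]
```

Emit:
jog_arm:
  moves:
    - {"tx":0.05,"ty":0.04,"tz":0.5,"ax":0,"ay":0,"az":0,"hand":-1}
    - {"tx":0,"ty":0,"tz":0.5,"ax":0,"ay":0,"az":0,"hand":-1}
    - {"tx":0,"ty":0,"tz":0.4,"ax":0,"ay":0,"az":0,"hand":-1}
    - {"tx":0,"ty":0,"tz":0.2,"ax":0,"ay":0,"az":0,"hand":-1}
    - {"tx":0,"ty":0,"tz":0.15,"ax":0,"ay":0,"az":0,"hand":-1}
    - {"tx":0,"ty":0,"tz":0.04,"ax":0,"ay":0,"az":0,"hand":-1}

```text
t: 15.25
position: [435.8, -76.6, 49.1]
eef_rot: [-0.404, 3.115, -0.0]
wrist_force: [-5.0, 0.6, 25.5]
grip_width: 61.9
finger_force: 20.0
```

Emit:
jog_arm:
  moves:
    - {"tx":0,"ty":0,"tz":0,"ax":0,"ay":0,"az":0,"hand":-1}
    - {"tx":0,"ty":0,"tz":0,"ax":0,"ay":0,"az":0,"hand":0.4}
    - {"tx":0,"ty":0,"tz":0,"ax":0,"ay":0,"az":0,"hand":0.7}
    - {"tx":0,"ty":0,"tz":0,"ax":0,"ay":0,"az":0,"hand":1}
    - {"tx":0,"ty":0,"tz":0,"ax":0,"ay":0,"az":0,"hand":1}
    - {"tx":0,"ty":0,"tz":-0.8,"ax":0,"ay":0,"az":0,"hand":1}
    - {"tx":0,"ty":0,"tz":-1,"ax":0,"ay":0,"az":0,"hand":1}
    - {"tx":0,"ty":0,"tz":-1,"ax":0,"ay":0,"az":0,"hand":1}

```text
t: 16.05
position: [435.5, -76.4, 105.4]
eef_rot: [0.404, -3.115, -0.001]
wrist_force: [0.9, -0.6, -0.5]
grip_width: 91.0
finger_force: 0.0
```

```bash
python3 -c "
from h import *
go(442.5,-236,90,-4.5)
"
```

```text
t 16.1 pos [435.5 -76.4 105.4] tooly 104.8 tilt [-0.001  0.   ] az 3.21 | first-shift(now axes) [ 1.694 -7.807  0.77 ] | after turn [-0.977 -7.929  0.768] grip [91.  0.] F [ 0.9 -0.6 -0.5]
```

Emit:
jog_arm:
  moves:
    - {"tx":0,"ty":0,"tz":0,"ax":0,"ay":0,"az":1,"hand":1}
    - {"tx":0,"ty":0,"tz":0,"ax":0,"ay":0,"az":1,"hand":1}
    - {"tx":0,"ty":0,"tz":0,"ax":0,"ay":0,"az":1,"hand":1}
    - {"tx":0,"ty":0,"tz":0,"ax":0,"ay":0,"az":0.21,"hand":1}
    - {"tx":-0.12,"ty":-0.99,"tz":0,"ax":0,"ay":0,"az":0,"hand":1}
    - {"tx":-0.12,"ty":-0.99,"tz":0,"ax":0,"ay":0,"az":0,"hand":1}
    - {"tx":-0.12,"ty":-0.99,"tz":0,"ax":0,"ay":0,"az":0,"hand":1}
    - {"tx":-0.12,"ty":-0.99,"tz":0,"ax":0,"ay":0,"az":0,"hand":1}
    - {"tx":-0.12,"ty":-0.99,"tz":0,"ax":0,"ay":0,"az":0,"hand":1}
    - {"tx":-0.12,"ty":-0.99,"tz":0,"ax":0,"ay":0,"az":0,"hand":1}

```text
t: 17.05
position: [440.7, -196.9, 104.8]
eef_rot: [-0.119, -3.139, -0.0]
wrist_force: [-0.4, -0.4, 0.7]
grip_width: 91.3
finger_force: 0.0
```

Emit:
jog_arm:
  moves:
    - {"tx":-0.12,"ty":-0.99,"tz":0,"ax":0,"ay":0,"az":0,"hand":1}
    - {"tx":-0.12,"ty":-0.99,"tz":0,"ax":0,"ay":0,"az":0,"hand":1}
    - {"tx":0,"ty":0,"tz":0,"ax":0,"ay":0,"az":0,"hand":1}
    - {"tx":0,"ty":0,"tz":0,"ax":0,"ay":0,"az":0,"hand":1}

```text
t: 17.45
position: [442.2, -235.9, 104.7]
eef_rot: [-0.122, -3.139, -0.001]
wrist_force: [-0.0, 0.4, -0.4]
grip_width: 91.3
finger_force: 0.0
```

```bash
python3 -c "
from h import *
go(442.5,-236,42,-4.5)
c,im=shot('wrist','w8'); shot('scene','sc8')
a=cv2.imread('pics/sc8.png')[230:370,250:410]
cv2.imwrite('pics/w8c.png',np.hstack([cv2.resize(im[100:340,200:460],(455,420),interpolation=2),cv2.resize(a,(345,302),interpolation=2)[[min(i,301) for i in range(420)]]]))
"
```

```text
t 17.4 pos [ 442.2 -235.9  104.7] tooly 85.6 tilt [-0.  0.] az 0.01 | first-shift(now axes) [-0.015 -0.007  3.137] | after turn [-0.015 -0.007  3.137] grip [91.3  0. ] F [-0.   0.4 -0.4]
```

View pics/w8c.png

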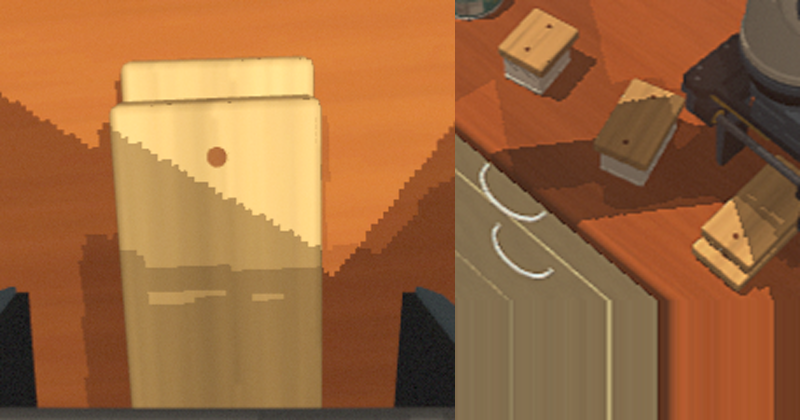

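The m lid is on its box and aligned. In the wrist crop lid_l's near edge runs from (111,107) to (320,100), so it is turned about 2° from the jaws.

```bash
python3 -c "
from h import *
c=load('w8'); f=lambda x,y:((x+.5)/1.75-.5+200,(y+.5)/1.75-.5+100)
def e(n,q,z,L):
    w=ray(c,[f(*p) for p in q],z)[:,:2]; d=w[1]-w[0]; a=np.arctan2(-d[0],d[1]); print(n,np.linalg.norm(d).round(1),'yaw',np.degrees(a).round(1),'centre',(w.mean(0)+L*np.array([np.cos(a),np.sin(a)])).round(1))
    return (w.mean(0)+L*np.array([np.cos(a),np.sin(a)])),np.degrees(a)
e('lid_l',[(111,107),(320,100)],50,60)
e('lid_xl',[(121,66),(313,58)],25,72)
print('sides',ray(c,[f(111,120),f(132,400),f(320,115),f(322,400)],50).round(1))
"
```

```text
lid_l 60.0 yaw -2.5 centre [ 443.6 -234.2]
lid_xl 60.7 yaw -2.1 centre [ 444.8 -232.8]
sides [[ 386.  -261.9   50. ]
 [ 475.2 -265.5   50. ]
 [ 389.3 -201.7   50. ]
 [ 479.9 -204.6   50. ]]
```

Emit:
jog_arm:
  moves:
    - {"tx":-0.06,"ty":0.09,"tz":0.9,"ax":0,"ay":0,"az":-0.37,"hand":1}
    - {"tx":0,"ty":0,"tz":0.9,"ax":0,"ay":0,"az":0,"hand":1}
    - {"tx":0,"ty":0,"tz":0.9,"ax":0,"ay":0,"az":0,"hand":1}
    - {"tx":0,"ty":0,"tz":0.42,"ax":0,"ay":0,"az":0,"hand":1}
    - {"tx":0,"ty":0,"tz":0,"ax":0,"ay":0,"az":0,"hand":1}
    - {"tx":0,"ty":0,"tz":0,"ax":0,"ay":0,"az":0,"hand":-1}
    - {"tx":0,"ty":0,"tz":0,"ax":0,"ay":0,"az":0,"hand":-1}
    - {"tx":0,"ty":0,"tz":0,"ax":0,"ay":0,"az":0,"hand":-1}
    - {"tx":0,"ty":0,"tz":0,"ax":0,"ay":0,"az":0,"hand":-1}
    - {"tx":0,"ty":0,"tz":0,"ax":0,"ay":0,"az":0,"hand":-1}

```text
t: 18.55
position: [444.0, -234.3, 43.0]
eef_rot: [0.062, 3.14, -0.001]
wrist_force: [-0.7, 1.4, 7.2]
grip_width: 62.1
finger_force: 20.0
```

Emit:
jog_arm:
  moves:
    - {"tx":0,"ty":0,"tz":-0.5,"ax":0,"ay":0,"az":0,"hand":-1}
    - {"tx":0,"ty":0,"tz":-1,"ax":0,"ay":0,"az":0,"hand":-1}
    - {"tx":0,"ty":0,"tz":-1,"ax":0,"ay":0,"az":0,"hand":-1}
    - {"tx":0,"ty":0,"tz":-1,"ax":0,"ay":0,"az":0.3,"hand":-1}
    - {"tx":0,"ty":0,"tz":0,"ax":0,"ay":0,"az":0,"hand":-1}

```text
t: 19.05
position: [444.8, -234.9, 115.1]
eef_rot: [0.113, 3.136, -0.003]
wrist_force: [-0.8, 0.0, -1.3]
grip_width: 61.8
finger_force: 20.0
```

```bash
python3 -c "
from h import *
go(476.5,380.7,110,-4)
"
```

```text
t 19.1 pos [ 444.8 -234.9  115.1] tooly 85.9 tilt [ 0.003 -0.002] az -0.02 | first-shift(now axes) [ 0.629 30.813  0.19 ] | after turn [ 0.569 30.814  0.19 ] grip [61.8 20. ] F [-0.8  0.  -1.3]
```

Emit:
jog_arm:
  moves:
    - {"tx":0.02,"ty":0.99,"tz":0,"ax":0,"ay":0,"az":0,"hand":-1}
    - {"tx":0.02,"ty":0.99,"tz":0,"ax":0,"ay":0,"az":0,"hand":-1}
    - {"tx":0.02,"ty":0.99,"tz":0,"ax":0,"ay":0,"az":0,"hand":-1}
    - {"tx":0.02,"ty":0.99,"tz":0,"ax":0,"ay":0,"az":0,"hand":-1}
    - {"tx":0.02,"ty":0.99,"tz":0,"ax":0,"ay":0,"az":0,"hand":-1}
    - {"tx":0.02,"ty":0.99,"tz":0,"ax":0,"ay":0,"az":0,"hand":-1}
    - {"tx":0.02,"ty":0.99,"tz":0,"ax":0,"ay":0,"az":0,"hand":-1}
    - {"tx":0.02,"ty":0.99,"tz":0,"ax":0,"ay":0,"az":0,"hand":-1}
    - {"tx":0.02,"ty":0.99,"tz":0,"ax":0,"ay":0,"az":0,"hand":-1}
    - {"tx":0.02,"ty":0.99,"tz":0,"ax":0,"ay":0,"az":0,"hand":-1}

```text
t: 20.05
position: [453.5, -35.6, 112.2]
eef_rot: [-0.11, -3.139, -0.0]
wrist_force: [0.6, 0.4, -1.1]
grip_width: 61.9
finger_force: 20.0
```

Emit:
jog_arm:
  moves:
    - {"tx":0.02,"ty":0.99,"tz":0,"ax":0,"ay":0,"az":0,"hand":-1}
    - {"tx":0.02,"ty":0.99,"tz":0,"ax":0,"ay":0,"az":0,"hand":-1}
    - {"tx":0.02,"ty":0.99,"tz":0,"ax":0,"ay":0,"az":0,"hand":-1}
    - {"tx":0.02,"ty":0.99,"tz":0,"ax":0,"ay":0,"az":0,"hand":-1}
    - {"tx":0.02,"ty":0.99,"tz":0,"ax":0,"ay":0,"az":0,"hand":-1}
    - {"tx":0.02,"ty":0.99,"tz":0,"ax":0,"ay":0,"az":0,"hand":-1}
    - {"tx":0.02,"ty":0.99,"tz":0,"ax":0,"ay":0,"az":0,"hand":-1}
    - {"tx":0.02,"ty":0.99,"tz":0,"ax":0,"ay":0,"az":0,"hand":-1}
    - {"tx":0.02,"ty":0.99,"tz":0,"ax":0,"ay":0,"az":0,"hand":-1}
    - {"tx":0.02,"ty":0.99,"tz":0,"ax":0,"ay":0,"az":0,"hand":-1}

```text
t: 21.05
position: [463.6, 162.1, 112.1]
eef_rot: [-0.11, -3.139, 0.0]
wrist_force: [0.8, -0.9, -0.7]
grip_width: 61.6
finger_force: 20.0
```

Emit:
jog_arm:
  moves:
    - {"tx":0.02,"ty":0.99,"tz":0,"ax":0,"ay":0,"az":0,"hand":-1}
    - {"tx":0.02,"ty":0.99,"tz":0,"ax":0,"ay":0,"az":0,"hand":-1}
    - {"tx":0.02,"ty":0.99,"tz":0,"ax":0,"ay":0,"az":0,"hand":-1}
    - {"tx":0.02,"ty":0.99,"tz":0,"ax":0,"ay":0,"az":0,"hand":-1}
    - {"tx":0.02,"ty":0.99,"tz":0,"ax":0,"ay":0,"az":0,"hand":-1}
    - {"tx":0.02,"ty":0.99,"tz":0,"ax":0,"ay":0,"az":0,"hand":-1}
    - {"tx":0.02,"ty":0.99,"tz":0,"ax":0,"ay":0,"az":0,"hand":-1}
    - {"tx":0.02,"ty":0.99,"tz":0,"ax":0,"ay":0,"az":0,"hand":-1}
    - {"tx":0.02,"ty":0.99,"tz":0,"ax":0,"ay":0,"az":0,"hand":-1}
    - {"tx":0.02,"ty":0.99,"tz":0,"ax":0,"ay":0,"az":0,"hand":-1}

```text
t: 22.05
position: [473.6, 359.8, 111.9]
eef_rot: [-0.11, -3.139, 0.001]
wrist_force: [0.3, -0.1, -1.3]
grip_width: 62.2
finger_force: 20.0
```

Emit:
jog_arm:
  moves:
    - {"tx":0,"ty":0.75,"tz":0.5,"ax":0,"ay":0,"az":0,"hand":-1}
    - {"tx":0,"ty":0.35,"tz":0.5,"ax":0,"ay":0,"az":0,"hand":-1}
    - {"tx":0,"ty":0,"tz":0.5,"ax":0,"ay":0,"az":0,"hand":-1}
    - {"tx":0,"ty":0,"tz":0,"ax":0,"ay":0,"az":0,"hand":-1}
    - {"tx":0,"ty":0,"tz":0,"ax":0,"ay":0,"az":0,"hand":-1}

```text
t: 22.55
position: [475.3, 380.2, 82.0]
eef_rot: [-0.112, -3.138, 0.001]
wrist_force: [-0.3, -0.0, -1.3]
grip_width: 62.2
finger_force: 20.0
```

```bash
python3 -c "
from h import *
go(476.5,380.7,50,-4)
c,im=shot('wrist','w9'); shot('scene','sc9')
cv2.imwrite('pics/w9c.png',cv2.resize(im[140:320,180:460],None,fx=2.5,fy=2.5,interpolation=2))
"
```

```text
t 22.6 pos [475.3 380.2  82. ] tooly 85.9 tilt [-0.001 -0.001] az -0.02 | first-shift(now axes) [-0.061  0.031  1.599] | after turn [-0.062  0.031  1.599] grip [62.2 20. ] F [-0.3 -0.  -1.3]
```

View pics/w9c.png

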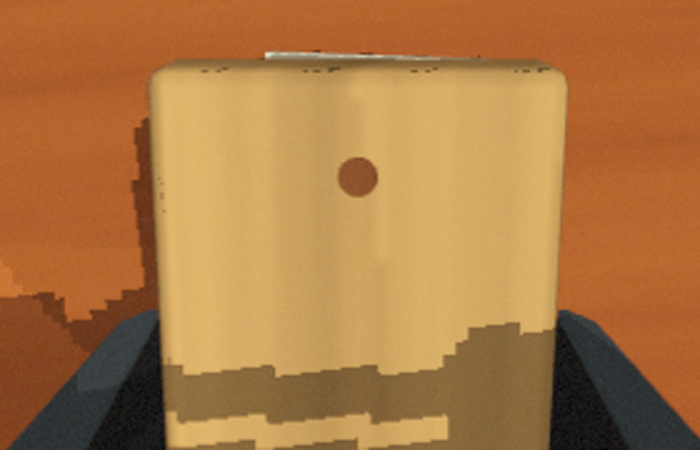

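The wrist crop shows lid_l held straight, near edge at y≈72, x 150–567. Only the box's base edge shows, from (264,51) to (480,57), turned about 2° from the lid. I'll compute from that and redo the scene corners.

```bash
python3 -c "
from h import *
c=load('w9'); f=lambda x,y:((x+.5)/2.5-.5+180,(y+.5)/2.5-.5+140)
def e(n,q,z,L):
    w=ray(c,[f(*p) for p in q],z)[:,:2]; d=w[1]-w[0]; a=np.arctan2(-d[0],d[1]); print(n,w.round(1),np.linalg.norm(d).round(1),'yaw',np.degrees(a).round(1),'centre',(w.mean(0)+L*np.array([np.cos(a),np.sin(a)])).round(1))
e('base',[(264,51),(480,57)],0,54)
e('lid top',[(150,72),(567,72)],89,60)
im=cv2.imread('pics/w9.png').astype(int)
for x in (290,300,310,320,330,340,350,360,368,372,376): print(x,[(y,im[y,x].tolist()) for y in range(158,166)])
" | cut -c1-330
```

```text
base [[418.  362.7]
 [422.9 411.4]] 49.0 yaw -5.6 centre [474.2 381.7]
lid top [[412.8 354.3]
 [417.1 414.3]] 60.1 yaw -4.1 centre [474.8 380.1]
290 [(158, [45, 97, 177]), (159, [40, 95, 177]), (160, [88, 125, 170]), (161, [143, 169, 178]), (162, [123, 146, 158]), (163, [91, 120, 142]), (164, [56, 97, 129]), (165, [57, 100, 134])]
300 [(158, [43, 95, 178]), (159, [45, 97, 176]), (160, [47, 99, 178]), (161, [165, 191, 198]), (162, [122, 146, 158]), (163, [92, 119, 140]), (164, [59, 98, 131]), (165, [57, 97, 127])]
310 [(158, [40, 95, 176]), (159, [42, 95, 176]), (160, [43, 91, 174]), (161, [115, 145, 173]), (162, [146, 172, 182]), (163, [89, 119, 139]), (164, [49, 89, 120]), (165, [53, 94, 124])]
320 [(158, [42, 93, 176]), (159, [45, 96, 175]), (160, [43, 94, 175]), (161, [88, 123, 171]), (162, [145, 171, 181]), (163, [91, 119, 138]), (164, [53, 88, 117]), (165, [45, 88, 117])]
330 [(158, [48, 97, 177]), (159, [42, 95, 175]), (160, [41, 94, 177]), (161, [50, 99, 174]), (162, [165, 193, 198]), (163, [91, 119, 138]), (164, [47, 85, 113]), (165, [61, 99, 133])]
340 [(158, [41, 94, 175]),
[... 380 characters left out ...]
47, 95, 177]), (160, [46, 96, 178]), (161, [47, 95, 176]), (162, [69, 112, 175]), (163, [86, 120, 143]), (164, [59, 100, 130]), (165, [58, 101, 136])]
368 [(158, [37, 92, 174]), (159, [46, 94, 175]), (160, [44, 94, 175]), (161, [45, 95, 177]), (162, [40, 93, 176]), (163, [67, 100, 135]), (164, [62, 101, 132]), (165, [61, 103, 136])]
372 [(158, [45, 95, 176]), (159, [49, 95, 176]), (160, [46, 96, 175]), (161, [44, 94, 175]), (162, [44, 94, 172]), (163, [65, 103, 148]), (164, [62, 101, 135]), (165, [59, 101, 131])]
376 [(158, [42, 93, 175]), (159, [45, 94, 175]), (160, [42, 94, 176]), (161, [43, 94, 176]), (162, [51, 97, 179]), (163, [54, 96, 156]), (164, [58, 100, 133]), (165, [56, 99, 131])]
```

Emit:
jog_arm:
  moves:
    - {"tx":0,"ty":0.04,"tz":0.4,"ax":0,"ay":0,"az":0.2,"hand":-1}
    - {"tx":0,"ty":0,"tz":0.5,"ax":0,"ay":0,"az":0,"hand":-1}
    - {"tx":0,"ty":0,"tz":0.3,"ax":0,"ay":0,"az":0,"hand":-1}
    - {"tx":0,"ty":0,"tz":0.2,"ax":0,"ay":0,"az":0,"hand":-1}
    - {"tx":0,"ty":0,"tz":0.15,"ax":0,"ay":0,"az":0,"hand":-1}
    - {"tx":0,"ty":0,"tz":0.03,"ax":0,"ay":0,"az":0,"hand":-1}
    - {"tx":0,"ty":0,"tz":0,"ax":0,"ay":0,"az":0,"hand":-1}

```text
t: 23.35
position: [475.6, 382.0, 50.9]
eef_rot: [0.144, 3.138, 0.0]
wrist_force: [0.5, -0.6, -0.8]
grip_width: 61.9
finger_force: 20.0
```

Emit:
jog_arm:
  moves:
    - {"tx":0,"ty":0,"tz":0.05,"ax":0,"ay":0,"az":0,"hand":-1}
    - {"tx":0,"ty":0,"tz":0.03,"ax":0,"ay":0,"az":0,"hand":-1}
    - {"tx":0,"ty":0,"tz":0,"ax":0,"ay":0,"az":0,"hand":-1}

```text
t: 23.65
position: [475.7, 382.0, 50.7]
eef_rot: [0.144, 3.137, 0.001]
wrist_force: [-5.0, -4.6, 24.3]
grip_width: 62.2
finger_force: 20.0
```

Emit:
jog_arm:
  moves:
    - {"tx":0,"ty":0,"tz":0,"ax":0,"ay":0,"az":0,"hand":0.4}
    - {"tx":0,"ty":0,"tz":0,"ax":0,"ay":0,"az":0,"hand":0.7}
    - {"tx":0,"ty":0,"tz":0,"ax":0,"ay":0,"az":0,"hand":1}
    - {"tx":0,"ty":0,"tz":0,"ax":0,"ay":0,"az":0,"hand":1}
    - {"tx":0,"ty":0,"tz":-0.8,"ax":0,"ay":0,"az":0,"hand":1}
    - {"tx":0,"ty":0,"tz":-1,"ax":0,"ay":0,"az":0,"hand":1}
    - {"tx":0,"ty":0,"tz":-1,"ax":0,"ay":0,"az":0,"hand":1}

```text
t: 24.35
position: [475.4, 381.8, 105.7]
eef_rot: [-0.144, -3.138, 0.001]
wrist_force: [0.3, 0.6, -0.1]
grip_width: 91.3
finger_force: 0.0
```

```bash
python3 -c "
from h import *
go(445,-234,105,-2.5)
shot('scene','sc10'); shot('wrist','w10')
"
```

```text
t 24.4 pos [475.4 381.8 105.7] tooly 84.7 tilt [-0.001 -0.   ] az -0.46 | first-shift(now axes) [ -1.311 -30.801   0.047] | after turn [  0.176 -30.828   0.048] grip [91.3  0. ] F [ 0.3  0.6 -0.1]
```

Emit:
jog_arm:
  moves:
    - {"tx":0,"ty":0,"tz":0,"ax":0,"ay":0,"az":-0.46,"hand":1}
    - {"tx":0,"ty":-0.99,"tz":0,"ax":0,"ay":0,"az":0,"hand":1}
    - {"tx":0,"ty":-0.99,"tz":0,"ax":0,"ay":0,"az":0,"hand":1}
    - {"tx":0,"ty":-0.99,"tz":0,"ax":0,"ay":0,"az":0,"hand":1}
    - {"tx":0,"ty":-0.99,"tz":0,"ax":0,"ay":0,"az":0,"hand":1}
    - {"tx":0,"ty":-0.99,"tz":0,"ax":0,"ay":0,"az":0,"hand":1}
    - {"tx":0,"ty":-0.99,"tz":0,"ax":0,"ay":0,"az":0,"hand":1}
    - {"tx":0,"ty":-0.99,"tz":0,"ax":0,"ay":0,"az":0,"hand":1}
    - {"tx":0,"ty":-0.99,"tz":0,"ax":0,"ay":0,"az":0,"hand":1}
    - {"tx":0,"ty":-0.99,"tz":0,"ax":0,"ay":0,"az":0,"hand":1}

```text
t: 25.45
position: [467.4, 203.0, 104.7]
eef_rot: [-0.069, -3.14, 0.0]
wrist_force: [0.4, 0.1, 1.1]
grip_width: 91.4
finger_force: 0.0
```

Emit:
jog_arm:
  moves:
    - {"tx":0,"ty":-0.99,"tz":0,"ax":0,"ay":0,"az":0,"hand":1}
    - {"tx":0,"ty":-0.99,"tz":0,"ax":0,"ay":0,"az":0,"hand":1}
    - {"tx":0,"ty":-0.99,"tz":0,"ax":0,"ay":0,"az":0,"hand":1}
    - {"tx":0,"ty":-0.99,"tz":0,"ax":0,"ay":0,"az":0,"hand":1}
    - {"tx":0,"ty":-0.99,"tz":0,"ax":0,"ay":0,"az":0,"hand":1}
    - {"tx":0,"ty":-0.99,"tz":0,"ax":0,"ay":0,"az":0,"hand":1}
    - {"tx":0,"ty":-0.99,"tz":0,"ax":0,"ay":0,"az":0,"hand":1}
    - {"tx":0,"ty":-0.99,"tz":0,"ax":0,"ay":0,"az":0,"hand":1}
    - {"tx":0,"ty":-0.99,"tz":0,"ax":0,"ay":0,"az":0,"hand":1}
    - {"tx":0,"ty":-0.99,"tz":0,"ax":0,"ay":0,"az":0,"hand":1}

```text
t: 26.45
position: [458.8, 5.3, 104.8]
eef_rot: [-0.069, -3.14, -0.0]
wrist_force: [-0.2, -1.2, 0.1]
grip_width: 91.2
finger_force: 0.0
```

Emit:
jog_arm:
  moves:
    - {"tx":0,"ty":-0.99,"tz":0,"ax":0,"ay":0,"az":0,"hand":1}
    - {"tx":0,"ty":-0.99,"tz":0,"ax":0,"ay":0,"az":0,"hand":1}
    - {"tx":0,"ty":-0.99,"tz":0,"ax":0,"ay":0,"az":0,"hand":1}
    - {"tx":0,"ty":-0.99,"tz":0,"ax":0,"ay":0,"az":0,"hand":1}
    - {"tx":0,"ty":-0.99,"tz":0,"ax":0,"ay":0,"az":0,"hand":1}
    - {"tx":0,"ty":-0.99,"tz":0,"ax":0,"ay":0,"az":0,"hand":1}
    - {"tx":0,"ty":-0.99,"tz":0,"ax":0,"ay":0,"az":0,"hand":1}
    - {"tx":0,"ty":-0.99,"tz":0,"ax":0,"ay":0,"az":0,"hand":1}
    - {"tx":0,"ty":-0.99,"tz":0,"ax":0,"ay":0,"az":0,"hand":1}
    - {"tx":0,"ty":-0.99,"tz":0,"ax":0,"ay":0,"az":0,"hand":1}

```text
t: 27.45
position: [450.1, -192.4, 104.7]
eef_rot: [-0.069, -3.14, -0.001]
wrist_force: [-0.1, 0.1, 0.6]
grip_width: 91.1
finger_force: 0.0
```

Emit:
jog_arm:
  moves:
    - {"tx":0,"ty":-0.99,"tz":0,"ax":0,"ay":0,"az":0,"hand":1}
    - {"tx":0,"ty":-0.99,"tz":0,"ax":0,"ay":0,"az":0,"hand":1}
    - {"tx":0,"ty":-0.1,"tz":0,"ax":0,"ay":0,"az":0,"hand":1}
    - {"tx":0,"ty":0,"tz":0,"ax":0,"ay":0,"az":0,"hand":1}

```text
t: 27.85
position: [448.3, -233.2, 104.8]
eef_rot: [-0.07, -3.14, -0.001]
wrist_force: [0.2, 0.3, 0.8]
grip_width: 91.1
finger_force: 0.0
```

```bash
python3 -c "
from h import *
go(445,-234,17.5,-2.5)
c,im=shot('wrist','w11'); shot('scene','sc11')
a=cv2.imread('pics/sc11.png')[160:340,185:405]
cv2.imwrite('pics/w11c.png',np.hstack([cv2.resize(im[100:340,160:460],(400,320),interpolation=2),cv2.resize(a,(391,320),interpolation=2)]))
"
```

```text
t 27.9 pos [ 448.3 -233.2  104.8] tooly 87.4 tilt [-0.001  0.001] az -0.01 | first-shift(now axes) [ 0.162 -0.05   4.366] | after turn [ 0.162 -0.05   4.366] grip [91.1  0. ] F [0.2 0.3 0.8]
```

View pics/w11c.png

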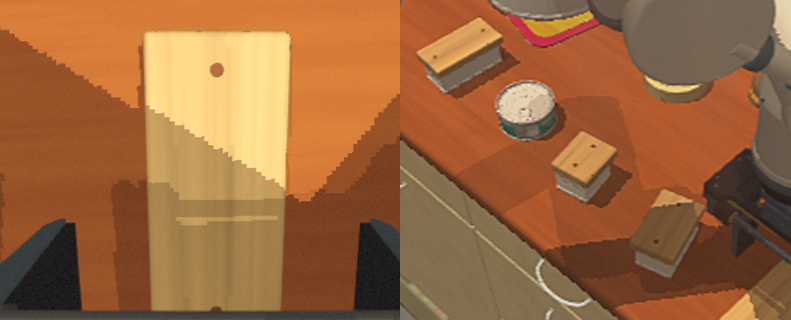

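All three lids sit square on their boxes. lid_xl is between the jaws, with its near edge at crop (143,31) to (291,31).

```bash
python3 -c "
from h import *
c=load('w11'); k=4/3; f=lambda x,y:((x+.5)/k-.5+160,(y+.5)/k-.5+100)
w=ray(c,[f(*p) for p in [(143.5,31.5),(291,31.5),(283,305),(152,305)]],25)[:,:2]; print(w.round(1),((w[0]+w[1])/2+[72,-3]).round(1),np.degrees(np.arctan2(*(w[2]+w[3]-w[0]-w[1])[::-1])))
go(w[:2].mean(0)[0]+72,w[:2].mean(0)[1]-3,17.5,-2.5)
"
```

```text
[[ 371.1 -260.4]
 [ 373.8 -199.6]
 [ 498.  -204.6]
 [ 495.2 -266.2]] [ 444.4 -233. ] -2.494926472082241
t 27.9 pos [ 448.4 -232.4  105. ] tooly 87.5 tilt [-0.001  0.001] az 0.00 | first-shift(now axes) [ 0.193 -0.04   4.376] | after turn [ 0.193 -0.04   4.376] grip [91.2  0. ] F [-0.2  0.4  0.4]
```

Emit:
jog_arm:
  moves:
    - {"tx":0.19,"ty":-0.04,"tz":0.9,"ax":0,"ay":0,"az":0,"hand":1}
    - {"tx":0,"ty":0,"tz":1,"ax":0,"ay":0,"az":0,"hand":1}
    - {"tx":0,"ty":0,"tz":1,"ax":0,"ay":0,"az":0,"hand":1}
    - {"tx":0,"ty":0,"tz":1,"ax":0,"ay":0,"az":0,"hand":1}
    - {"tx":0,"ty":0,"tz":0.45,"ax":0,"ay":0,"az":0,"hand":1}
    - {"tx":0,"ty":0,"tz":0,"ax":0,"ay":0,"az":0,"hand":-1}
    - {"tx":0,"ty":0,"tz":0,"ax":0,"ay":0,"az":0,"hand":-1}
    - {"tx":0,"ty":0,"tz":0,"ax":0,"ay":0,"az":0,"hand":-1}
    - {"tx":0,"ty":0,"tz":0,"ax":0,"ay":0,"az":0,"hand":-1}
    - {"tx":0,"ty":0,"tz":0,"ax":0,"ay":0,"az":0,"hand":-1}

```text
t: 28.95
position: [445.2, -234.1, 19.1]
eef_rot: [0.069, 3.14, -0.001]
wrist_force: [-0.2, 1.8, 7.9]
grip_width: 61.9
finger_force: 20.0
```

Emit:
jog_arm:
  moves:
    - {"tx":0,"ty":0,"tz":-0.5,"ax":0,"ay":0,"az":0,"hand":-1}
    - {"tx":0,"ty":0,"tz":-1,"ax":0,"ay":0,"az":0,"hand":-1}
    - {"tx":0,"ty":0,"tz":-1,"ax":0,"ay":0,"az":0,"hand":-1}
    - {"tx":0,"ty":0,"tz":-1,"ax":0,"ay":0,"az":0.64,"hand":-1}
    - {"tx":0,"ty":0,"tz":0,"ax":0,"ay":0,"az":0.63,"hand":-1}
    - {"tx":0,"ty":0,"tz":0,"ax":0,"ay":0,"az":0,"hand":-1}

```text
t: 29.55
position: [445.1, -234.1, 89.5]
eef_rot: [0.279, 3.128, -0.001]
wrist_force: [-0.2, 0.2, -0.8]
grip_width: 61.6
finger_force: 20.0
```

```bash
python3 -c "
from h import *
go(487.5,-381,85,-10)
"
```

```text
t 29.6 pos [ 445.1 -234.1   89.5] tooly 79.8 tilt [ 0.001 -0.001] az -0.03 | first-shift(now axes) [-3.388 -6.852  0.237] | after turn [-3.364 -6.863  0.237] grip [61.6 20. ] F [-0.2  0.2 -0.8]
```

Emit:
jog_arm:
  moves:
    - {"tx":-0.42,"ty":-0.86,"tz":0,"ax":0,"ay":0,"az":0,"hand":-1}
    - {"tx":-0.42,"ty":-0.86,"tz":0,"ax":0,"ay":0,"az":0,"hand":-1}
    - {"tx":-0.42,"ty":-0.86,"tz":0,"ax":0,"ay":0,"az":0,"hand":-1}
    - {"tx":-0.42,"ty":-0.86,"tz":0,"ax":0,"ay":0,"az":0,"hand":-1}
    - {"tx":-0.42,"ty":-0.86,"tz":0,"ax":0,"ay":0,"az":0,"hand":-1}
    - {"tx":-0.42,"ty":-0.86,"tz":0,"ax":0,"ay":0,"az":0,"hand":-1}
    - {"tx":-0.42,"ty":-0.86,"tz":0.1,"ax":0,"ay":0,"az":0,"hand":-1}
    - {"tx":-0.42,"ty":-0.84,"tz":0.1,"ax":0,"ay":0,"az":0,"hand":-1}
    - {"tx":0,"ty":0,"tz":0,"ax":0,"ay":0,"az":0,"hand":-1}
    - {"tx":0,"ty":0,"tz":0,"ax":0,"ay":0,"az":0,"hand":-1}

```text
t: 30.55
position: [486.4, -380.5, 84.0]
eef_rot: [-0.276, -3.129, -0.001]
wrist_force: [-0.1, 0.6, -1.1]
grip_width: 62.0
finger_force: 20.0
```

```bash
python3 -c "
from h import *
go(487.5,-381,51.5,-10)
c,im=shot('wrist','w12'); shot('scene','sc12')
cv2.imwrite('pics/w12c.png',cv2.resize(im[120:300,180:460],None,fx=2.5,fy=2.5,interpolation=2))
"
```

```text
t 30.6 pos [ 486.4 -380.5   84. ] tooly 79.9 tilt [-0.001  0.001] az -0.01 | first-shift(now axes) [-0.06  -0.014  1.624] | after turn [-0.06  -0.014  1.624] grip [62. 20.] F [-0.1  0.6 -1.1]
```

View pics/w12c.png

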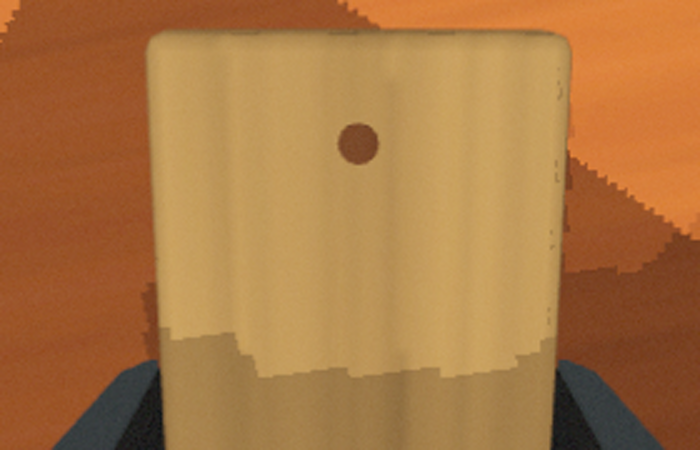

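The lid hides the xl box from the wrist camera, so I'll go by the scene measurement, corrected for the small scene-to-wrist bias seen on the other boxes, and check the lid's centre.

```bash
python3 -c "
from h import *
c=load('w12'); f=lambda x,y:((x+.5)/2.5-.5+180,(y+.5)/2.5-.5+120)
w=ray(c,[f(147,38),f(571,38)],90)[:,:2]; d=w[1]-w[0]; a=np.arctan2(-d[0],d[1]); print(w.mean(0)+72*np.array([np.cos(a),np.sin(a)]),np.degrees(a),np.linalg.norm(d))
# xl box near rim from w3 (rim outer near edge & base)
im=cv2.imread('pics/w3.png').astype(int)
print([(y,int(im[y,130].sum()),int(im[y,130][2]-im[y,130][0])) for y in range(214,250,2)])
c=load('w3'); print(ray(c,[(100,224.5),(175,223)],0).round(1),ray(c,[(93,236),(180,231)],42).round(1))
"
```

```text
[ 486.14067651 -380.67508319] -10.05774755197495 60.37788109972877
[(214, 275, 115), (216, 272, 118), (218, 282, 114), (220, 281, 106), (222, 463, 40), (224, 427, 38), (226, 421, 37), (228, 422, 35), (230, 424, 35), (232, 423, 37), (234, 432, 35), (236, 581, 41), (238, 605, 43), (240, 583, 42), (242, 752, 13), (244, 757, 8), (246, 754, 11), (248, 750, 15)]
[[ 420.1 -409.9    0. ]
 [ 425.9 -348.9    0. ]] [[ 420.2 -393.    42. ]
 [ 423.8 -330.4   42. ]]
```

Emit:
jog_arm:
  moves:
    - {"tx":0,"ty":0,"tz":0.4,"ax":0,"ay":0,"az":0,"hand":-1}
    - {"tx":0,"ty":0,"tz":0.4,"ax":0,"ay":0,"az":0,"hand":-1}
    - {"tx":0,"ty":0,"tz":0.35,"ax":0,"ay":0,"az":0,"hand":-1}
    - {"tx":0,"ty":0,"tz":0.25,"ax":0,"ay":0,"az":0,"hand":-1}
    - {"tx":0,"ty":0,"tz":0.15,"ax":0,"ay":0,"az":0,"hand":-1}
    - {"tx":0,"ty":0,"tz":0.05,"ax":0,"ay":0,"az":0,"hand":-1}
    - {"tx":0,"ty":0,"tz":0,"ax":0,"ay":0,"az":0,"hand":-1}

```text
t: 31.35
position: [486.8, -380.8, 52.3]
eef_rot: [-0.277, -3.129, -0.0]
wrist_force: [-0.6, 1.0, -0.7]
grip_width: 61.7
finger_force: 20.0
```

Emit:
jog_arm:
  moves:
    - {"tx":0,"ty":0,"tz":0.05,"ax":0,"ay":0,"az":0,"hand":-1}
    - {"tx":0,"ty":0,"tz":0.02,"ax":0,"ay":0,"az":0,"hand":-1}
    - {"tx":0,"ty":0,"tz":0,"ax":0,"ay":0,"az":0,"hand":-1}

```text
t: 31.65
position: [487.0, -380.9, 52.0]
eef_rot: [0.277, 3.129, -0.001]
wrist_force: [-3.7, 3.7, 15.9]
grip_width: 61.7
finger_force: 20.0
```

Contact made at the expected height. Releasing and retreating.

Emit:
jog_arm:
  moves:
    - {"tx":0,"ty":0,"tz":0,"ax":0,"ay":0,"az":0,"hand":0.4}
    - {"tx":0,"ty":0,"tz":0,"ax":0,"ay":0,"az":0,"hand":0.7}
    - {"tx":0,"ty":0,"tz":0,"ax":0,"ay":0,"az":0,"hand":1}
    - {"tx":0,"ty":0,"tz":0,"ax":0,"ay":0,"az":0,"hand":1}
    - {"tx":0,"ty":0,"tz":-0.8,"ax":0,"ay":0,"az":0,"hand":1}
    - {"tx":0,"ty":0,"tz":-1,"ax":0,"ay":0,"az":0,"hand":1}
    - {"tx":0,"ty":0,"tz":-1,"ax":0,"ay":0,"az":0,"hand":1}
    - {"tx":0,"ty":0,"tz":-1,"ax":0,"ay":0,"az":0,"hand":1}
    - {"tx":0,"ty":0,"tz":-1,"ax":0,"ay":0,"az":0,"hand":1}
    - {"tx":0,"ty":0,"tz":-1,"ax":0,"ay":0,"az":0,"hand":1}

```text
t: 32.65
position: [486.8, -380.7, 167.7]
eef_rot: [-0.277, -3.129, -0.0]
wrist_force: [-0.3, -0.6, 0.4]
grip_width: 91.2
finger_force: 0.0
```

Emit:
jog_arm:
  moves:
    - {"tx":0,"ty":1,"tz":-0.5,"ax":0,"ay":0,"az":0,"hand":1}
    - {"tx":0,"ty":1,"tz":-0.5,"ax":0,"ay":0,"az":0,"hand":1}
    - {"tx":0,"ty":1,"tz":-0.5,"ax":0,"ay":0,"az":0,"hand":1}
    - {"tx":0,"ty":1,"tz":-0.5,"ax":0,"ay":0,"az":0,"hand":1}
    - {"tx":0,"ty":1,"tz":0,"ax":0,"ay":0,"az":0,"hand":1}
    - {"tx":0,"ty":1,"tz":0,"ax":0,"ay":0,"az":0,"hand":1}
    - {"tx":0,"ty":1,"tz":0,"ax":0,"ay":0,"az":0,"hand":1}
    - {"tx":0,"ty":1,"tz":0,"ax":0,"ay":0,"az":0,"hand":1}
    - {"tx":0,"ty":0,"tz":0,"ax":0,"ay":0,"az":0,"hand":1}

```text
t: 33.55
position: [515.0, -219.8, 206.9]
eef_rot: [-0.273, -3.129, -0.002]
wrist_force: [-0.3, 0.1, -0.5]
grip_width: 91.2
finger_force: 0.0
```

```bash
python3 -c "
from h import *
c,im=shot('scene','sc13')
cv2.imwrite('pics/fin.png',cv2.resize(im[160:410,190:510],None,fx=2.4,fy=2.4,interpolation=2))
"
```

```text
(no output)
```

View pics/fin.png

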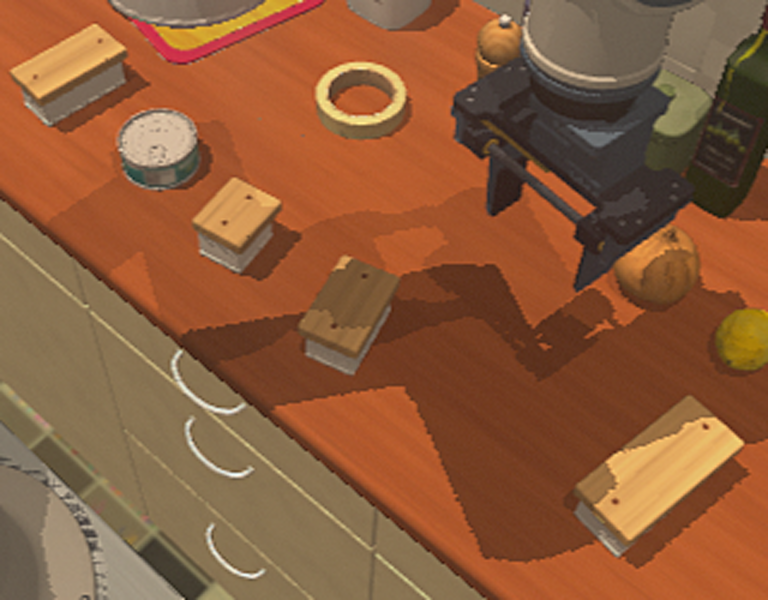

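The last picture shows all four lids flat and square on their boxes, the tin untouched and the gripper clear. I'll check the lid centres numerically before handing in.

```bash
python3 -c "
from h import *
c=load('sc13'); k=2.4
for n,q in (('xl 488,-381.5,-10',[(576,490),(620,541),(745,441),(692,396)]),('m 437,-78,15',[(300,323),(350,356),(398,281),(346,256)]),('s 442,81,8.5',[(193,221),(241,249),(280,207),(234,179)]),('l 476,381,-5',[(11,73),(31,101),(127,51),(104,25)])):
    quad(c,n,[((x+.5)/k-.5+190,(y+.5)/k-.5+160) for x,y in q],58)
"
```

```text
xl 488,-381.5,-10 [ 484.7 -382.2] len [ 52.7 150.1  56.5 144.5] yaws [ -10.9 -191.6]
m 437,-78,15 [435.2 -78.9] len [58.2 95.9 57.6 89.2] yaws [  12.8 -172.8]
s 442,81,8.5 [442.6  76.3] len [61.  64.7 61.3 67.3] yaws [   7.5 -174.8]
l 476,381,-5 [473.8 375.8] len [ 53.9 125.5  55.3 124.2] yaws [  -8.  -193.3]
```

Within reading accuracy the lids match their boxes, and the jaw-measured placements agree to 1–2 mm. Handing in.

```bash
python3 -c "
from h import *
print(arm.hand_in())"
```

```text
the job is handed in; nothing more can be done
None
```

All four lids are on their own boxes, lying flat and lined up in the last scene picture, the tin was left untouched, and the job was handed in at about 34 s; no verdict came back.

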